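# Close the barrel tumbler with its cover and wing nut

### The arm

A 6-joint arm with a two-finger parallel gripper is mounted at the origin on a cart in front of the work surface, level with it; the furniture and walls round the work are solid. World frame = base frame: x ahead of the robot, y to its left, z up, the work surface at z = 0. Lengths are in m, angles in degrees, forces in N, time in s.
With the tool pointing down it reaches from about 0.4 to 0.825 m from the base axis. Payload 7 kg.
Tool frame: the origin (TCP) lies at the centre of the arm's flange, where the gripper is bolted on; the fingertips stand 178 mm ahead of it and the grasp point (between the pads) lies 159 mm ahead of it; x points along the fingers, y is the direction in which the jaws open and shut, and the axes are right-handed (so a half turn about x gives the same grasp; the last joint's range is limited). The gripper opens to 88 mm and grips with 3 to 60 N. Pads are 19 mm wide; open, the fingers measure 130 mm over their backs; the gripper's body (78 mm by 193 mm) begins 47 mm behind the grasp point.
Start: joints at [93.226, 20.546, 0.682, 0, -70.136, -16.507], TCP at [0.155, 0.657, 0.405] pointing down, gripper open.
Joint ranges: [-176.03, 176.03], [-82.01, 121.73], [-58.28, 71.71], [-173.87, 95.51], [-174.79, -0.11], [-173.66, 173.66]. Speed limits (degrees/s): [136.94, 136.94, 172.46, 180, 180, 180].

### API

Orientations are given as [roll, pitch, yaw] about the fixed x, y, z axes, in that order (R = Rz(yaw) Ry(pitch) Rx(roll)).
In Python, from plant import ctrl gives the robot as it stands. The module is installed in compiled form; this text tells all that it offers.
- The arm moves only by the shell command python3 -m inch 'ROWS'. ROWS is JSON, one flat list of numbers, 7 for each row, row after row: the shift along the tool's x, y, z in m, then the turn, a rotation vector about the tool's x, y, z in degrees, then the finger opening in m, from 0 to 0.0876. In form: [dx, dy, dz, rx, ry, rz, hand, dx, dy, dz, rx, ry, rz, hand, ...]. A call has 1 to 20 rows; each row shifts and turns the pose as measured when the row begins, along the tool's axes as they then stand; what a row does not reach is not made up. A row lasts 1/8 s, in which the tool goes at most 62.5 mm and 10.7 degrees, less where a joint would pass 70% of its speed; a pose out of reach is approached as far as the arm can. A call with a gripper value outside its range is refused whole. The fingers move at their own pace and stop on an object; the grip force is fixed at half the most. Time passes only in rows, so rows that do not move let the fingers close. It gives the time, the measured TCP pose, the force and the opening at its end, in the units of the state.
- ctrl.get_obs(): the state, without advancing time (a new reading comes with each control period).
- ctrl.snapshot(name): name is "scene" or "top" or "wrist"; returns a dict with "color" (400x640x3 uint8, red, green, blue), "depth" (400x640 float32, m along the optical axis (not along the pixel's ray), 0 where there is no reading), "K" (3x3 intrinsics, pixels), "k1" (the pictures are not rectified: a ray, as slopes to the right and down, at radius r is drawn at 1 + k1 r^2 times it, then the intrinsics apply), "position" and "attitude" of the camera in the world; the wrist camera has in their place "hand_eye" (4x4, takes a point from camera to tool coordinates, whose origin is the TCP and whose axes are the tool frame's). Camera axes: x right, y up, looking along -z (the intrinsics and any distortion apply to the point x, -y, -z); pixel columns grow to the right and rows downward; lengths in m; the calibration is good to about 2 mm. A picture is of the moment at which its call begins: read the wrist's pose just before it.
- ctrl.close_job(): hands the job in, once; it reports no verdict.
The state is a dict: "clock": time; "joint_pos": joint angles; "qvel": joint speeds; "tau": joint torques, N m; "tool_pos": TCP position; "orientation": TCP orientation; "force": force on the tool from outside, world axes, zero at the start; "moment": the same for the moment, N m; "opening": finger opening in m.
Only numpy, scipy, OpenCV 4.12 (cv2) and the standard library are available. Lean on these libraries where they do the work, as an engineer would, in place of code of your own. Each camera call takes 0.05 s, during which the arm holds its last target.

### The job

The polishing tumbler is loaded; close it for the run. Set the loose round cover squarely on the tilted drum with the drum's threaded centre stud through its hole, then start the wing nut on the stud and spin it clockwise until it is snug on the cover and clearly squeezes the rubber seal. Let go of everything at the end and leave the other things on the bench where they are.

Things in the scene. Friction and masses are not known exactly. Their poses are not given: they have to be found in the camera images.
- seat (a point): Centre of the drum's mouth on the stud's axis, level with the rubber seal's face. The tumbler, a grey machine base with an open 140 mm aluminium drum, is fixed; the drum leans 25 degrees from vertical towards the base's front and does not turn. z: the stud's axis, up out of the drum; x: uphill, away from the front. The base reaches 70 mm before, 120 mm behind and 88 mm beside this point.
- stud_tip (a point): Tip of the drum's steel centre stud, 40 mm above seat along its z; same axes. Plain nose, 8 to 12 mm diameter, 5 mm long; below it a coarse right-handed round thread, 18 mm over the crests, with two starts half a turn apart. A nut moves 16 mm along the axis per whole turn.
- seal (a joint): How far the black rubber seal ring on the drum's rim (124 to 140 mm diameter) is squeezed along the stud's axis, in m: 0 free, about 0.0005 under the cover's weight alone, 0.004 fully flat. It is springy, 5 N per mm, so the wing nut turns harder the more it is squeezed. Clearly squeezed means more than 0.0014; about 0.0025 is snug (roughly 0.25 N m on the nut).
- cover_seat (a point): Loose aluminium cover, 158 mm diameter, 0.15 to 0.31 kg, lying right way up. This point: on its axis at the plate's underside, 8 mm above the bench at first (an 8 mm skirt, 152 mm inside, hangs below and goes round the drum's rim). Plate 5 mm thick, 23 mm centre hole, 3 mm washer boss about it. z: its axis, up; x: towards grip a. Home, it lies at seat, up to 4 mm lower as the seal gives.
- grip_a (a point): Centre of one of the cover's two upright finger grips: a bar 12 mm thick (along the cover's x), 60 mm long (along y), 18 mm high on the plate, 52 mm from the cover's axis at +x; this point is 9 mm above the plate's upper face. With the cover in place the stud stands between the grips, so open the fingers only a little there.
- grip_b (a point): Centre of the cover's other finger grip, the same, 52 mm from the axis at -x.
- nut_center (a point): Loose steel wing nut standing upright, bore down: 0.09 kg, 52 mm high, 65 mm across the wings. This point: on its axis half-way up, 26 mm over the foot. z: its axis, up; the wings (10 mm thick, 22 to 52 mm over the foot) lie along x. Pinch it along y on the hub's two flats (27 mm apart, 31 mm wide, up to 42 mm over the foot) or along x on the flat wing ends. Foot flange 40 mm diameter, 4 mm high.
- nut_foot (a point): Centre of the wing nut's underside, same axes. The bore is 38 mm deep: plain mouth 20 mm wide, inner thread 14 to 25 mm up. Set over the stud it stops with its foot 11 to 20 mm above seat, depending on how the starts meet; turned clockwise seen from above it winds down, from any angle, 16 mm a turn, and meets the cover's boss at about 8 mm. It stays put when let go.
- shot_jar: Jar of steel shot, 74 mm wide, 116 mm high, right of the tumbler; origin at its foot. Leave alone.
- bangle_orange: Open wire bangle with an orange stone, about 70x86x28 mm; lies on the bench. Leave alone.
- bangle_teal: Open wire bangle with a teal stone, about 72x88x37 mm; lies on the bench. Leave alone.
- ring_clamp: Turned wooden ring clamp, 114x25x22 mm, lies in front of the tumbler. Leave alone.

How it is judged:
By the outcome, as a careful person would: the job done as asked, in the order asked, and still so for the second after the job is handed in, with the robot touching nothing.
It also fails if it takes over 72 s, if anything falls off the work surface, if the arm or the gripper's body presses on something with over 40 N, if the wrist force passes 120 N, or if a joint passes its speed limit or range.

## Working session

There is one attempt and no reset: what is moved stays moved. The work goes in short steps, Python scripts to look and compute and a shell command to move; the robot and the scene stay as the last step left them, time stands still between calls to the robot, and variables do not carry over. Pictures are saved under pics/ and viewed, and the job is handed in when it is done.

```bash
mkdir -p pics; ls
python3 - <<'E'
from plant import ctrl
import cv2
o=ctrl.get_obs();print(o)
for n in ["scene","top","wrist"]:
    s=ctrl.snapshot(n);cv2.imwrite(f"pics/{n}0.png",s["color"][:,:,::-1])
    print(n,s["K"].tolist(),s["k1"],s.get("position"),s.get("attitude"),s.get("hand_eye"))
    import pickle;pickle.dump(s,open(f"{n}0.pkl","wb"))
E
```

```text
pics
{'clock': 0.0, 'joint_pos': array([ 9.32264751e+01,  2.05930563e+01,  6.34183032e-01, -1.88915773e-02,
       -7.01361130e+01, -1.65048410e+01]), 'qvel': array([-0.09008236, -0.01348058,  0.01880102, -0.000632  , -0.0147293 ,
       -0.03693417]), 'tau': array([ 1.11887985e-03, -5.82712805e+01,  2.93059409e+01,  6.99733749e+00,
        6.94596136e-03, -1.58343018e-04]), 'tool_pos': array([0.15501895, 0.65676781, 0.40371111]), 'orientation': array([ 95.91619558,  89.90336716, -97.36860424]), 'force': array([0.13770763, 0.41981511, 0.27707397]), 'moment': array([-0.03159142, -0.00786235, -0.01714673]), 'opening': 0.08734048251093765}
scene [[373.40817880608694, 0.0, 319.24915021648997], [0.0, 373.40817880608694, 199.50233432308158], [0.0, 0.0, 1.0]] -0.025090325531522666 [ 0.01566195 -0.57677045  0.6012821 ] [ 57.5799096    0.62652953 -49.63208507] None
top [[419.12840317169156, 0.0, 308.07656348094423], [0.0, 419.12840317169156, 195.7560398303702], [0.0, 0.0, 1.0]] -0.08680146279562925 [ 0.42281821 -0.13140626  1.16166411] [  7.50009088   0.50854724 -89.01004749] None
wrist [[312.31528784770427, 0.0, 319.66140841491523], [0.0, 312.31528784770427, 203.90785623071838], [0.0, 0.0, 1.0]] -0.06059532156243402 None None [[-5.57188611e-04  2.82379022e-01 -9.59302756e-01  1.92674012e-02]
 [ 9.99999372e-01  1.09033381e-03 -2.59877149e-04  4.83812378e-04]
 [ 9.72576376e-04 -9.59302298e-01 -2.82379452e-01 -7.67655316e-02]
 [ 0.00000000e+00  0.00000000e+00  0.00000000e+00  1.00000000e+00]]
```

View pics/scene0.png

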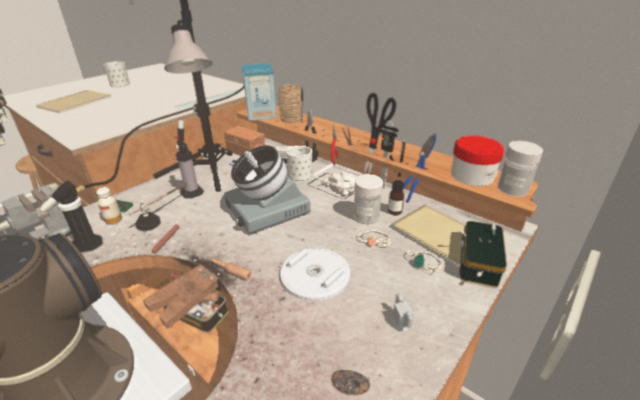

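View pics/top0.png

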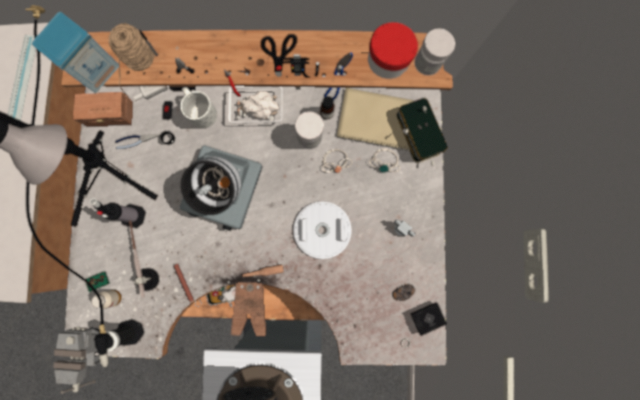

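View pics/wrist0.png

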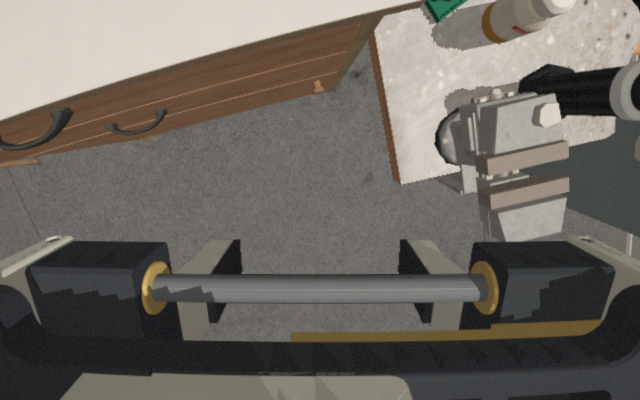

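The scene view shows the tumbler at (263,190), the cover at (315,272) and the nut at (402,312). In the top view they are at (210,185), (322,230) and (404,228). Next I'll enlarge these areas.

```bash
cat > h.py <<'E'
import numpy as np,cv2,pickle
from scipy.spatial.transform import Rotation as R
def rpy(a): return R.from_euler('xyz',a,degrees=True).as_matrix()
def campose(s,obs=None):
    if s.get("position") is not None:
        return rpy(s["attitude"]),np.array(s["position"])
    T=np.array(s["hand_eye"]);Rt=rpy(obs["orientation"])
    return Rt@T[:3,:3],Rt@T[:3,3]+np.array(obs["tool_pos"])
def ray(s,u,v):
    K=s["K"];d=np.array([s["k1"],0,0,0,0.])
    # r_d = r(1+k1 r^2)
    p=cv2.undistortPointsIter(np.array([[[u,v]]],float),K,d,None,None,(3,100,1e-10))[0,0]
    return np.array([p[0],-p[1],-1.])
def pt(s,u,v,obs=None,depth=None):
    Rc,t=campose(s,obs)
    d=depth if depth is not None else s["depth"][int(round(v)),int(round(u))]
    return Rc@(ray(s,u,v)*d)+t
def onz(s,u,v,z,obs=None):
    Rc,t=campose(s,obs);r=Rc@ray(s,u,v);return t+r*(z-t[2])/r[2]
def proj(s,P,obs=None):
    Rc,t=campose(s,obs);q=(np.asarray(P)-t)@Rc
    x=q[...,0]/-q[...,2];y=-q[...,1]/-q[...,2];r2=x*x+y*y;f=1+s["k1"]*r2;K=s["K"]
    return np.stack([K[0,0]*x*f+K[0,2],K[1,1]*y*f+K[1,2]],-1)
def cloud(s,obs=None):
    K=s["K"];H,W=s["depth"].shape;u,v=np.meshgrid(np.arange(W),np.arange(H))
    p=cv2.undistortPointsIter(np.stack([u,v],-1).reshape(-1,1,2).astype(float),K,np.array([s["k1"],0,0,0,0.]),None,None,(3,50,1e-9))[:,0]
    d=s["depth"].reshape(-1);P=np.stack([p[:,0]*d,-p[:,1]*d,-d],1);Rc,t=campose(s,obs)
    P=P@Rc.T+t;P[d==0]=np.nan;return P.reshape(H,W,3)
def crop(s,u0,v0,w,h,k,name):
    c=s["color"][v0:v0+h,u0:u0+w,::-1];cv2.imwrite(name,cv2.resize(c,None,fx=k,fy=k,interpolation=cv2.INTER_CUBIC))
E
python3 - <<'E'
from h import *
t=pickle.load(open('top0.pkl','rb'));s=pickle.load(open('scene0.pkl','rb'))
crop(t,170,140,110,100,7,'pics/t_drum.png')
crop(t,280,190,150,80,5,'pics/t_cov.png')
crop(s,220,130,110,110,5,'pics/s_drum.png')
C=cloud(t);
for n,(u,v) in dict(cover=(322,230),covplate=(322,215),nut=(404,228),bench=(360,250),base=(245,170),jar=(310,130)).items(): print(n,C[v,u])
print(np.nanmin(s['depth']),(s['depth']==0).mean(),(t['depth']==0).mean())
E
```

```text
cover [ 0.4805058  -0.15856986  0.00244955]
covplate [ 0.52104071 -0.15774728  0.01419672]
nut [ 0.48708478 -0.37674537  0.04344377]
bench [ 4.27243414e-01 -2.64021990e-01 -1.06784154e-04]
base [0.63036738 0.04760872 0.08216451]
jar [ 0.7313769  -0.12174253  0.11523783]
0.0 0.0041875 0.0039375
```

View pics/t_drum.png

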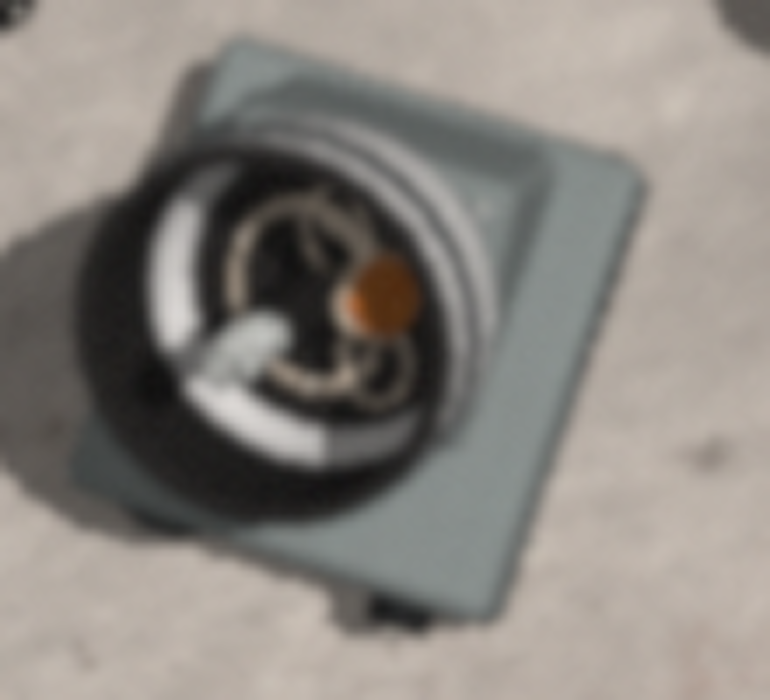

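View pics/t_cov.png

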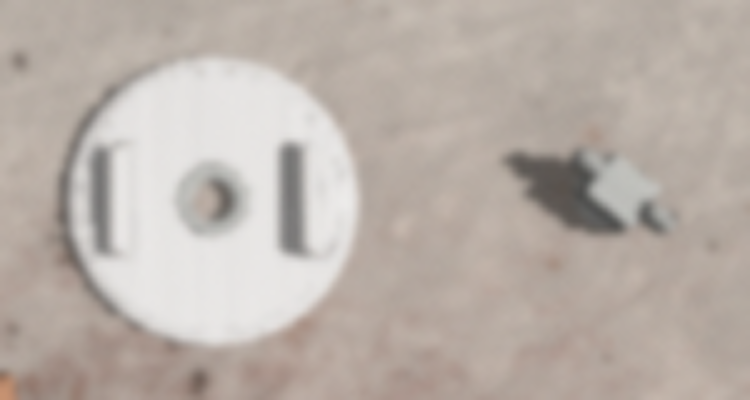

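View pics/s_drum.png

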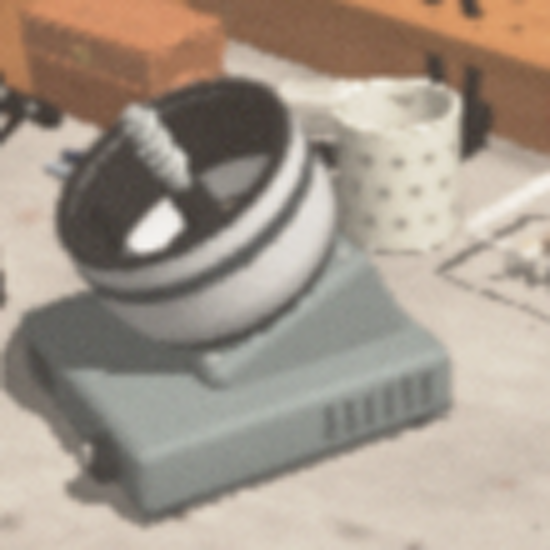

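```bash
cat > fit.py <<'E'
from h import *
from scipy.optimize import least_squares
t=pickle.load(open('top0.pkl','rb'));s=pickle.load(open('scene0.pkl','rb'))
for nm,im in (('top',t),('scene',s)):
    C=cloud(im);P=C.reshape(-1,3);col=im['color'].reshape(-1,3).astype(int)
    m=(abs(P[:,0]-.6)<.14)&(abs(P[:,1]-.12)<.14)&(P[:,2]>.09)&(P[:,2]<.3)
    Q=P[m];c=col[m];print(nm,m.sum(),Q.min(0),Q.max(0))
    # ransac plane: dark points
    D=Q[c.sum(1)<170]
    rng=np.random.default_rng(0);best=0
    for i in range(4000):
        a=D[rng.choice(len(D),3,False)];n=np.cross(a[1]-a[0],a[2]-a[0]);l=np.linalg.norm(n)
        if l<1e-4: continue
        n/=l;n*=np.sign(n[2])
        if abs(n[2]-.906)>.04: continue
        k=abs((D-a[0])@n)<.002
        if k.sum()>best: best=k.sum();B=k
    I=D[B];c0=I.mean(0);n=np.linalg.svd(I-c0)[2][2];n*=np.sign(n[2])
    print('n',n,'tilt',np.degrees(np.arccos(n[2])),'az',np.degrees(np.arctan2(n[1],n[0])),best)
    e1=np.cross(n,[0,0,1]);e1/=np.linalg.norm(e1);e2=np.cross(n,e1)
    xy=np.stack([(I-c0)@e1,(I-c0)@e2],1)
    f=lambda p:np.clip(abs(np.hypot(*(xy-p).T)-.066)-.004,0,None)
    r=least_squares(f,[0,0],loss='soft_l1',f_scale=.001);print('center',c0+r.x[0]*e1+r.x[1]*e2,r.cost)
E
python3 fit.py
```

```text
top 2360 [0.50839169 0.04789276 0.09005975] [0.66991184 0.19523096 0.19736692]
n [-0.39712487  0.12684586  0.90895653] tilt 24.638452847151452 az 162.28597076395323 280
center [0.57013986 0.12652879 0.15839147] 2.532424995277036e-06
scene 2248 [0.50728791 0.0455561  0.09001797] [0.6503917  0.19373517 0.19756281]Traceback (most recent call last):
  File "fit.py", line 12, in <module>
    a=D[rng.choice(len(D),3,False)];n=np.cross(a[1]-a[0],a[2]-a[0]);l=np.linalg.norm(n)
        ~~~~~~~~~~^^^^^^^^^^^^^^^^
  File "numpy/random/_generator.pyx", line 864, in numpy.random._generator.Generator.choice
ValueError: a must be a positive integer unless no samples are taken
```

```bash
cat > fit2.py <<'E'
from h import *
t=pickle.load(open('top0.pkl','rb'));s=pickle.load(open('scene0.pkl','rb'))
for nm,im in (('top',t),('scene',s)):
    P=cloud(im).reshape(-1,3)
    near=np.hypot(P[:,0]-.48,P[:,1]+.158)<.1
    pl=P[near&(P[:,2]>.009)&(P[:,2]<.0165)];
    (c,r)=cv2.minEnclosingCircle(pl[:,:2].astype(np.float32));print(nm,'plate',c,r,pl[:,2].mean(),len(pl))
    g=P[near&(P[:,2]>.027)&(P[:,2]<.04)]
    for sgn in(1,-1):
        k=g[(g[:,1]+.158)*sgn>0]; print('grip',sgn,k.mean(0),k.min(0),k.max(0),len(k),cv2.minAreaRect(k[:,:2].astype(np.float32)))
    a=g[(g[:,1]+.158)>0].mean(0);b=g[(g[:,1]+.158)<0].mean(0);print('mid',(a+b)/2,'dist',np.linalg.norm(a-b),'az',np.degrees(np.arctan2(*(a-b)[1::-1])))
    n=P[(np.hypot(P[:,0]-.485,P[:,1]+.376)<.06)&(P[:,2]>.015)]
    print('nut',n.mean(0),n.min(0),n.max(0),len(n),cv2.minAreaRect(n[:,:2].astype(np.float32)))
    n2=n[n[:,2]>.036];print(n2.mean(0),cv2.minAreaRect(n2[:,:2].astype(np.float32)))
o=rpy([95.91619558,  89.90336716, -97.36860424]);print(o)
crop(s,370,280,70,60,10,'pics/s_nut.png');crop(t,385,210,40,36,16,'pics/t_nut.png');
E
python3 fit2.py
```

```text
top plate (0.4817010760307312, -0.16004280745983124) 0.07871124893426895 0.01347429463838227 1972
grip 1 [ 0.48018633 -0.1081428   0.03103387] [ 0.4513541  -0.11256129  0.02700464] [ 0.50810473 -0.10339841  0.03574824] 82 ((0.4797809422016144, -0.1080324724316597), (0.05681406706571579, 0.008204931393265724), 1.093546986579895)
grip -1 [ 0.48126067 -0.21174601  0.03070991] [ 0.45312644 -0.21736613  0.02706543] [ 0.51245527 -0.20607364  0.03465865] 100 ((0.4827984869480133, -0.21179640293121338), (0.059345707297325134, 0.0111351627856493), 0.33299440145492554)
mid [ 0.4807235  -0.1599444   0.03087189] dist 0.10360928725632923 az 90.59412296238561
nut [ 0.48764566 -0.37583595  0.04213719] [ 0.46642859 -0.40409432  0.01510441] [ 0.51029892 -0.35047299  0.05729662] 207 ((0.48887068033218384, -0.37719208002090454), (0.064375139772892, 0.02805848978459835), 53.107425689697266)
[ 0.48808546 -0.37717904  0.04467438] ((0.4886694550514221, -0.3773721754550934), (0.06363782286643982, 0.02733149565756321), 50.834712982177734)
scene plate (0.48252713680267334, -0.1597089171409607) 0.0800399482250
[... 423 characters left out ...]
11348724365), (0.056314434856176376, 0.012123561464250088), 0.8477446436882019)
mid [ 0.48013631 -0.16070052  0.03049763] dist 0.10406518577064972 az 90.35997965495226
nut [ 0.48260656 -0.37918111  0.03906685] [ 0.465607   -0.40344725  0.01509823] [ 0.51032243 -0.35219181  0.05392921] 430 ((0.48749884963035583, -0.3776044547557831), (0.06420471519231796, 0.027777565643191338), 52.39997100830078)
[ 0.48554753 -0.37865496  0.0438758 ] ((0.48755598068237305, -0.37758520245552063), (0.06446234881877899, 0.027338936924934387), 49.12930679321289)
[[-2.16305054e-04 -2.29791370e-01 -9.73239888e-01]
 [-1.67263211e-03 -9.73238466e-01  2.29791406e-01]
 [-9.99998578e-01  1.67757733e-03 -1.73840026e-04]]
```

View pics/s_nut.png

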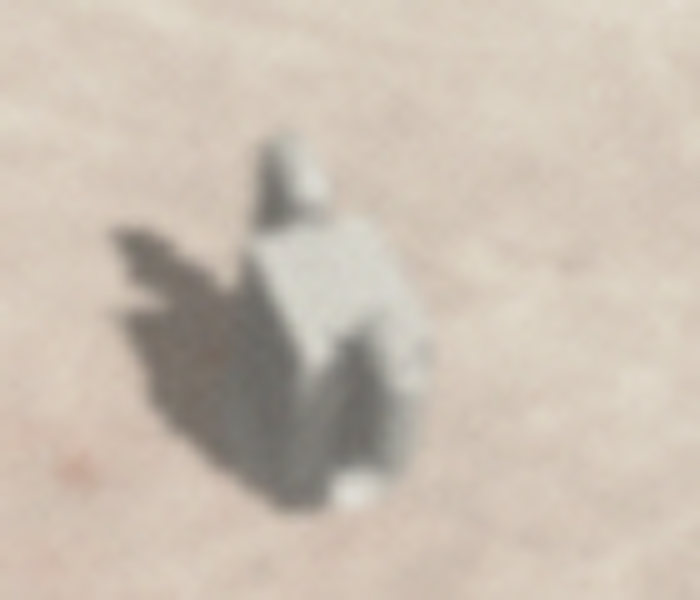

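View pics/t_nut.png

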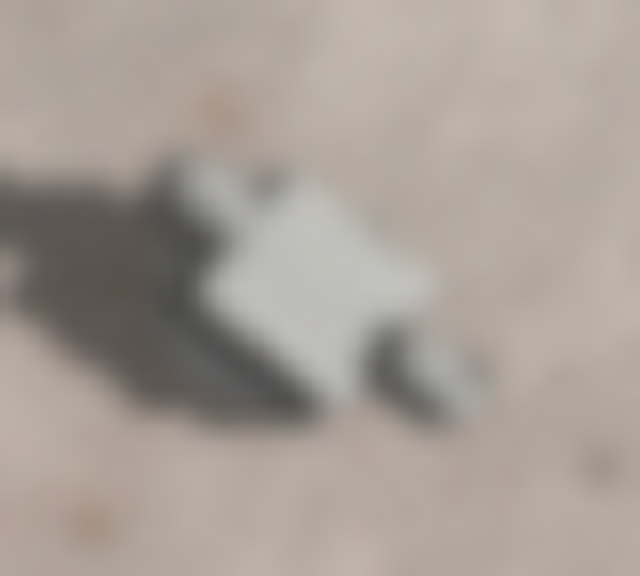

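```bash
cat > plan.py <<'E'
from h import *
N=np.array([-0.397,0.1268,0.909]);N/=np.linalg.norm(N)
def tool_R(x,ydir):
    x=x/np.linalg.norm(x);y=ydir-x*(ydir@x);y/=np.linalg.norm(y);return np.stack([x,y,np.cross(x,y)],1)
def wristsol(Rt,j1,q):  # q=j2-j3
    M=(R.from_euler('z',j1,degrees=True)*R.from_euler('y',q,degrees=True)).inv()*R.from_matrix(Rt)*R.from_euler('x',90,degrees=True)
    out=M.as_euler('XYX',degrees=True) # Rx(a)Ry(b)Rx(c): b=-j5 ,c=-j6
    return out
def rows(obs,Pg,Rg,reach=.159,n=None,mx=.06):
    "Pg=target grasp pt"; p0=np.array(obs['tool_pos']);R0=rpy(obs['orientation'])
    pt_=np.asarray(Pg)-Rg[:,0]*reach
    w=R.from_matrix(R0.T@Rg).as_rotvec(degrees=True)
    if n is None: n=int(max(np.ceil(np.linalg.norm(w)/10.5),np.ceil(np.linalg.norm(pt_-p0)/mx),1))
    E=R.from_rotvec(w/n,degrees=True).as_matrix();S=np.zeros((3,3));A=R0.copy()
    for i in range(n): S+=A;A=A@E
    d=np.linalg.solve(S,pt_-p0)
    print('n',n,'d',d.round(4),'w',(w/n).round(2),'| total d',(R0.T@(pt_-p0)).round(4),'w',w.round(2));return n,d,w/n
E
python3 - <<'E'
from plan import *
up=np.array([.909*.9529,-.909*.303,.417]);az=lambda a:np.array([np.cos(np.radians(a)),np.sin(np.radians(a)),0])
for a in range(-180,180,30):
  for q in (20,40):
    e=wristsol(tool_R(-N,az(a)),12,q);print(a,q,e.round(0),'alt j4',(e[0]+180)%360-360)
P=cloud(pickle.load(open('scene0.pkl','rb'))).reshape(-1,3);
k=P[(P[:,2]>.2)&(P[:,0]>.1)&(P[:,0]<.8)&(P[:,1]<.6)];print(len(k),k.min(0),k.max(0))
P=cloud(pickle.load(open('top0.pkl','rb'))).reshape(-1,3);
k=P[(P[:,2]>.15)&(P[:,0]>.25)&(P[:,0]<.8)&(P[:,1]<.6)&(P[:,1]>.22)];print(len(k),k.min(0),k.max(0))
E
```

```text
-180 20 [-16.  49.  18.] alt j4 -195.79220215230788
-180 40 [-24.  31.  29.] alt j4 -204.01349058247916
-150 20 [-16.  49. -13.] alt j4 -195.79220215230785
-150 40 [-24.  31.  -2.] alt j4 -204.01349058247914
-120 20 [-16.  49. -41.] alt j4 -195.79220215230788
-120 40 [-24.  31. -30.] alt j4 -204.01349058247914
-90 20 [-16.  49. -68.] alt j4 -195.79220215230788
-90 40 [-24.  31. -58.] alt j4 -204.01349058247916
-60 20 [-16.  49. -97.] alt j4 -195.79220215230788
-60 40 [-24.  31. -87.] alt j4 -204.01349058247916
-30 20 [ -16.   49. -129.] alt j4 -195.79220215230788
-30 40 [ -24.   31. -118.] alt j4 -204.01349058247916
0 20 [ -16.   49. -162.] alt j4 -195.79220215230788
0 40 [ -24.   31. -151.] alt j4 -204.01349058247916
30 20 [-16.  49. 167.] alt j4 -195.79220215230788
30 40 [-24.  31. 178.] alt j4 -204.01349058247916
60 20 [-16.  49. 139.] alt j4 -195.79220215230788
60 40 [-24.  31. 150.] alt j4 -204.01349058247916
90 20 [-16.  49. 112.] alt j4 -195.79220215230788
90 40 [-24.  31. 122.] alt j4 -204.01349058247916
120 20 [-16.  49.  83.] alt j4 -195.79220215230788
120 40 [-24.  31.  93.] alt j4 -204.01349058247914
150 20 [-16.  49.  51.] alt j4 -195.79220215230788
150 40 [-24.  31.  62.] alt j4 -204.01349058247916
17657 [ 0.10002109 -0.61122381  0.20007595] [0.79969429 0.59944891 0.52295806]
6749 [0.28019909 0.35311969 0.1500104 ] [0.79995631 0.5999835  0.46735311]
```

Run:
```python
from plan import *
for f in('scene0.pkl','top0.pkl'):
  P=cloud(pickle.load(open(f,'rb'))).reshape(-1,3)
  for x0 in np.arange(0,.9,.1):
    print(f[:5],round(x0,1),[ (round(float(np.nanmax(k[:,2])),2) if len(k:=P[(P[:,0]>=x0)&(P[:,0]<x0+.1)&(P[:,1]>=y)&(P[:,1]<y+.1)]) else None) for y in np.arange(-.4,.7,.1)])
az=lambda a:np.array([np.cos(np.radians(a)),np.sin(np.radians(a)),0])
from plant import ctrl
o=ctrl.get_obs()
rows(o,[.4805,-.2122,.14],tool_R(np.array([0,0,-1.]),az(-89.5)))
```

```text
scene 0.0 [None, None, 0.02, 0.28, 0.28, 0.0, None, None, 0.13, 0.13, None]
scene 0.1 [None, 0.0, 0.0, 0.26, 0.26, 0.0, 0.0, 0.18, 0.14, 0.33, 0.32]
scene 0.2 [0.02, 0.0, 0.0, -0.0, -0.0, 0.02, 0.02, 0.18, 0.13, 0.18, 0.32]
scene 0.3 [0.03, 0.0, 0.0, 0.02, 0.02, 0.01, 0.07, 0.13, 0.15, 0.18, 0.18]
scene 0.4 [0.05, 0.03, 0.03, 0.02, 0.05, 0.05, 0.0, 0.19, 0.01, 0.18, 0.18]
scene 0.5 [0.05, 0.03, 0.03, 0.02, 0.18, 0.2, 0.05, 0.42, 0.44, 0.19, 0.18]
scene 0.6 [0.04, 0.03, 0.03, 0.0, 0.19, 0.19, 0.0, 0.42, 0.52, 0.22, 0.18]
scene 0.7 [0.08, 0.02, 0.12, 0.12, 0.05, 0.09, 0.09, 0.08, 0.08, 0.19, 0.18]
scene 0.8 [0.24, 0.23, 0.22, 0.3, 0.19, 0.17, 0.2, 0.3, 0.3, 0.3, 0.18]
top0. 0.0 [None, -0.89, 0.02, 0.22, 0.23, 0.02, -0.88, -0.88, 0.13, 0.13, None]
top0. 0.1 [0.01, 0.01, 0.01, 0.24, 0.24, 0.01, 0.01, 0.18, 0.14, 0.13, None]
top0. 0.2 [0.04, 0.01, 0.01, -0.0, 0.0, 0.02, 0.02, 0.18, 0.13, 0.18, 0.18]
top0. 0.3 [0.03, 0.01, 0.01, 0.03, 0.02, 0.02, 0.07, 0.13, 0.15, 0.18, 0.18]
top0. 0.4 [0.06, 0.03, 0.04, 0.02, 0.06, 0.05, 0.01, 0.19, 0.01, 0.19, 0.18]
top0. 0.5 [0.06, 0.03, 0.03, 0.02, 0.18, 0.2, 0.05, 0.42, 0.44, 0.19, 0.18]
top0. 0.6 [0.04, 0.03, 0.03, 0.01, 0.19, 0.19, 0.01, 0.42, 0.47, 0.12, 0.18]
top0. 0.7 [0.08, 0.02, 0.12, 0.12, 0.05, 0.1, 0.09, 0.08, 0.09, 0.19, 0.18]
top0. 0.8 [0.24, 0.23, 0.22, 0.3, 0.18, 0.15, 0.2, 0.3, 0.3, 0.3, 0.18]
n 16 d [ 0.0066  0.0516 -0.0267] w [-0.86  0.   -0.  ] | total d [ 0.106   0.7708 -0.5165] w [-13.79   0.    -0.07]
```

```bash
python3 -m inch '[0,0.052,-0.027,-0.9,0,0,0.04, 0,0.052,-0.027,-0.9,0,0,0.04, 0,0.052,-0.027,-0.9,0,0,0.04, 0,0.052,-0.027,-0.9,0,0,0.04, 0,0.052,-0.027,-0.9,0,0,0.04, 0,0.052,-0.027,-0.9,0,0,0.04, 0,0.052,-0.027,-0.9,0,0,0.04, 0,0.052,-0.027,-0.9,0,0,0.04, 0,0.052,-0.027,-0.9,0,0,0.04, 0,0.052,-0.027,-0.9,0,0,0.04, 0,0.052,-0.027,-0.9,0,0,0.04, 0,0.052,-0.027,-0.9,0,0,0.04, 0,0.052,-0.027,-0.9,0,0,0.04, 0,0.052,-0.027,-0.9,0,0,0.04]'
python3 - <<'E'
from plan import *
az=lambda a:np.array([np.cos(np.radians(a)),np.sin(np.radians(a)),0])
from plant import ctrl
o=ctrl.get_obs();print(o['joint_pos'])
rows(o,[.4805,-.2122,.10],tool_R(np.array([0,0,-1.]),az(-89.5)))
E
```

```text
clock: 1.9
tool_pos: [0.4421, -0.134, 0.4058]
orientation: [179.6, 89.5, -0.2]
force: [1.6, 2.0, 1.1]
opening: 0.0402
[ 7.70357922e+00 -2.15551640e-01 -2.50671938e+01  7.38013237e-02
 -6.46653005e+01  8.25248672e+01]
n 3 d [ 0.049   0.0261 -0.0124] w [-0.08 -0.16 -0.  ] | total d [ 0.1472  0.0784 -0.0367] w [-0.24 -0.49 -0.  ]
```

```bash
python3 -m inch '[0.05,0.026,-0.012,0,-0.2,0,0.04, 0.05,0.026,-0.012,0,-0.2,0,0.04, 0.05,0.026,-0.012,0,-0.2,0,0.04,0,0,0,0,0,0,0.04]'
python3 - <<'E'
from plan import *
az=lambda a:np.array([np.cos(np.radians(a)),np.sin(np.radians(a)),0])
for j1 in (30,40):
 for a in range(-180,180,30):
  for q in (20,40):
    e=wristsol(tool_R(-N,az(a)),j1,q);print(j1,a,q,e.round(0))
from plant import ctrl
o=ctrl.get_obs();print(o['joint_pos'])
rows(o,[.4805,-.2122,.035],tool_R(np.array([0,0,-1.]),az(-89.5)))
w=ctrl.snapshot("wrist");pickle.dump((w,o),open('w1.pkl','wb'));cv2.imwrite('pics/w1.png',w['color'][:,:,::-1])
for q in ([.4805,-.2122,.031],[.4805,-.108,.031],[.4805,-.160,.013],o['tool_pos']+rpy(o['orientation'])[:,0]*.178): print(proj(w,q,o))
E
```

```text
clock: 2.4
tool_pos: [0.4815, -0.2189, 0.2513]
orientation: [-2.6, 89.9, 177.3]
force: [-1.5, 0.2, 0.9]
opening: 0.0401
30 -180 20 [-22.  55.  39.]
30 -180 40 [-31.  37.  51.]
30 -150 20 [-22.  55.   8.]
30 -150 40 [-31.  37.  20.]
30 -120 20 [-22.  55. -21.]
30 -120 40 [-31.  37.  -8.]
30 -90 20 [-22.  55. -48.]
30 -90 40 [-31.  37. -36.]
30 -60 20 [-22.  55. -77.]
30 -60 40 [-31.  37. -64.]
30 -30 20 [ -22.   55. -108.]
30 -30 40 [-31.  37. -96.]
30 0 20 [ -22.   55. -141.]
30 0 40 [ -31.   37. -129.]
30 30 20 [ -22.   55. -172.]
30 30 40 [ -31.   37. -160.]
30 60 20 [-22.  55. 159.]
30 60 40 [-31.  37. 172.]
30 90 20 [-22.  55. 132.]
30 90 40 [-31.  37. 144.]
30 120 20 [-22.  55. 103.]
30 120 40 [-31.  37. 116.]
30 150 20 [-22.  55.  72.]
30 150 40 [-31.  37.  84.]
40 -180 20 [-24.  59.  49.]
40 -180 40 [-32.  41.  62.]
40 -150 20 [-24.  59.  18.]
40 -150 40 [-32.  41.  30.]
40 -120 20 [-24.  59. -10.]
40 -120 40 [-32.  41.   2.]
40 -90 20 [-24.  59. -38.]
40 -90 40 [-32.  41. -25.]
40 -60 20 [-24.  59. -67.]
40 -60 40 [-32.  41. -54.]
40 -30 20 [-24.  59. -98.]
40 -30 40 [-32.  41. -86.]
40 0 20 [ -24.   59. -131.]
40 0 40 [ -32.   41. -118.]
40 30 20 [ -24.   59. -162.]
40 30 40 [ -32.   41. -150.]
40 60 20 [-24.  59. 170.]
40 60 40 [ -32.   41. -178.]
40 90 20 [-24.  59. 142.]
40 90 40 [-32.  41. 155.]
40 120 20 [-24.  59. 113.]
40 120 40 [-32.  41. 126.]
40 150 20 [-24.  59.  82.]
40 150 40 [-32.  41.  94.]
[-3.18847097e+00  1.58149652e+01 -2.89386953e+01  8.37178034e-04
 -4.53134445e+01  9.30799919e+01]
n 1 d [ 0.0573 -0.0067  0.001 ] w [-0.61  0.07  0.  ] | total d [ 0.0573 -0.0067  0.001 ] w [-0.61  0.07  0.  ]
[309.02367886 229.3180683 ]
[160.19390827 229.32469762]
[239.85937929 220.69379473]
[318.60743755 255.32315886]
```

View pics/w1.png

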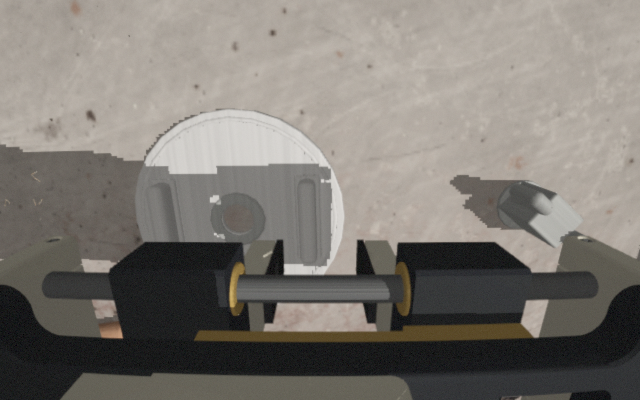

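The wrist view shows the near grip at (309,222), against a predicted (309,229). The hole is at (237,214), against a predicted (240,220). That agrees to about 3 mm, so I'll go down and grip.

```bash
python3 -m inch '[0.029,-0.0067,0,-0.6,0,0,0.034,0.0285,0,0,0,0,0,0.03,0,0,0,0,0,0,0.03]'
python3 - <<'E'
from plan import *
az=lambda a:np.array([np.cos(np.radians(a)),np.sin(np.radians(a)),0])
from plant import ctrl
o=ctrl.get_obs();print(o['joint_pos'])
rows(o,[.4812,-.2122,.034],tool_R(np.array([0,0,-1.]),az(-89.5)))
E
```

```text
clock: 2.82
tool_pos: [0.4844, -0.2104, 0.2006]
orientation: [170.2, 89.3, -9.1]
force: [-0.1, 0.7, -0.5]
opening: 0.0304
[ -2.15198856  19.73713185 -32.16203987   0.13480134 -37.42770961
  92.73981102]
n 1 d [0.0076 0.0017 0.0033] w [ 0.19 -0.67 -0.11] | total d [0.0076 0.0017 0.0033] w [ 0.19 -0.67 -0.11]
```

```bash
python3 -m inch '[0.0075,0.0017,0.003,0.2,-0.7,0,0.03,0,0,0,0,0,0,0.03]'
python3 - <<'E'
from plan import *
az=lambda a:np.array([np.cos(np.radians(a)),np.sin(np.radians(a)),0])
from plant import ctrl
o=ctrl.get_obs();print(o['force'])
rows(o,[.4812,-.2122,.034],tool_R(np.array([0,0,-1.]),az(-89.5)))
E
python3 -m inch '[0,0,0,0,0,0,0,0,0,0,0,0,0,0,0,0,0,0,0,0,0,0,0,0,0,0,0,0]'
```

```text
clock: 3.08
tool_pos: [0.4825, -0.2117, 0.1963]
orientation: [146.5, 89.7, -33.0]
force: [-0.8, -0.3, -0.4]
opening: 0.0298
[-0.7779063  -0.26561513 -0.375427  ]
n 1 d [0.0033 0.0005 0.0013] w [ 0.06 -0.23 -0.15] | total d [0.0033 0.0005 0.0013] w [ 0.06 -0.23 -0.15]
clock: 3.58
tool_pos: [0.483, -0.2118, 0.1982]
orientation: [158.2, 89.6, -21.3]
force: [-1.0, 0.2, -1.0]
opening: 0.0119
```

```bash
python3 -m inch '[0,0,0,0,0,0,0.03,0,0,0,0,0,0,0.03,0.006,0,0.0015,0,-0.4,0,0.03,0.002,0,0,0,0,0,0.03]'
python3 - <<'E'
from plan import *
az=lambda a:np.array([np.cos(np.radians(a)),np.sin(np.radians(a)),0])
from plant import ctrl
o=ctrl.get_obs();print(o['force'])
rows(o,[.4812,-.2122,.0335],tool_R(np.array([0,0,-1.]),az(-89.5)))
E
```

```text
clock: 4.08
tool_pos: [0.4817, -0.212, 0.1912]
orientation: [86.5, 89.8, -92.9]
force: [-9.7, 5.4, 34.7]
opening: 0.0295
[-9.71072917  5.41010596 34.71563059]
n 1 d [-0.0013  0.0002  0.0005] w [ 0.11  0.01 -0.2 ] | total d [-0.0013  0.0002  0.0005] w [ 0.11  0.01 -0.2 ]
```

```bash
python3 -m inch '[-0.002,0,0,0,0,0,0.03,0,0,0,0,0,0,0,0,0,0,0,0,0,0,0,0,0,0,0,0,0,0,0,0,0,0,0,0]'
python3 - <<'E'
from plant import ctrl
o=ctrl.get_obs();print(o['force'],o['moment'])
E
```

```text
clock: 4.7
tool_pos: [0.4814, -0.2119, 0.1926]
orientation: [66.2, 89.8, -113.2]
force: [-1.3, 0.9, 3.7]
opening: 0.0119
[-1.34734184  0.87951738  3.68082327] [0.29141611 0.2736242  0.01318237]
```

```bash
python3 -m inch '[-0.02,0,0,0,0,0,0,-0.04,0,0,0,0,0,0,-0.05,0,0,0,0,0,0,-0.05,0,0,0,0,0,0,-0.04,0,0,0,0,0,0,0,0,0,0,0,0,0]'
python3 - <<'E'
from plan import *
from plant import ctrl
o=ctrl.get_obs();print(o['joint_pos'],o['force'])
s=ctrl.snapshot("top");pickle.dump((s,o),open('t2.pkl','wb'));crop(s,230,150,190,140,4,'pics/t2.png')
s=ctrl.snapshot("scene");pickle.dump((s,o),open('s2.pkl','wb'));crop(s,240,160,190,140,4,'pics/s2.png')
E
```

```text
clock: 5.45
tool_pos: [0.4809, -0.2112, 0.3956]
orientation: [15.1, 89.5, -164.4]
force: [-0.0, -0.0, -3.2]
opening: 0.0116
[ -2.22533431   6.90699454 -18.78315199   0.1643694  -64.77199602
  92.70394555] [-0.01742193 -0.01520149 -3.22521953]
```

View pics/t2.png

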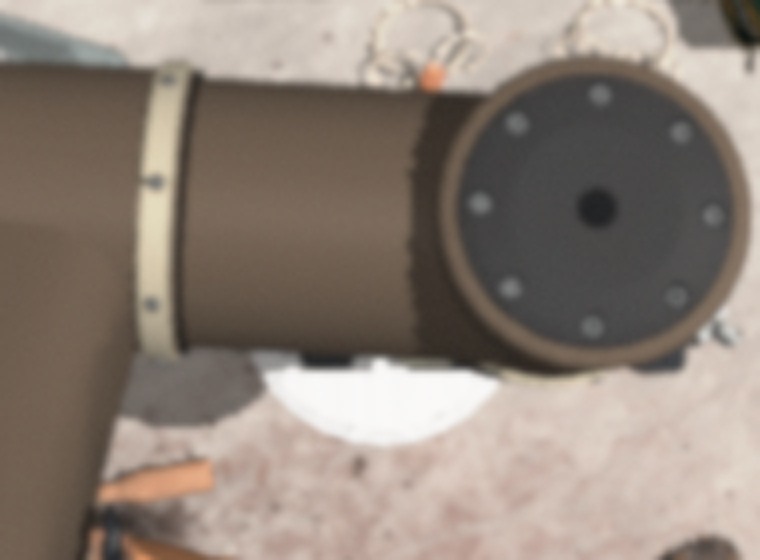

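View pics/s2.png

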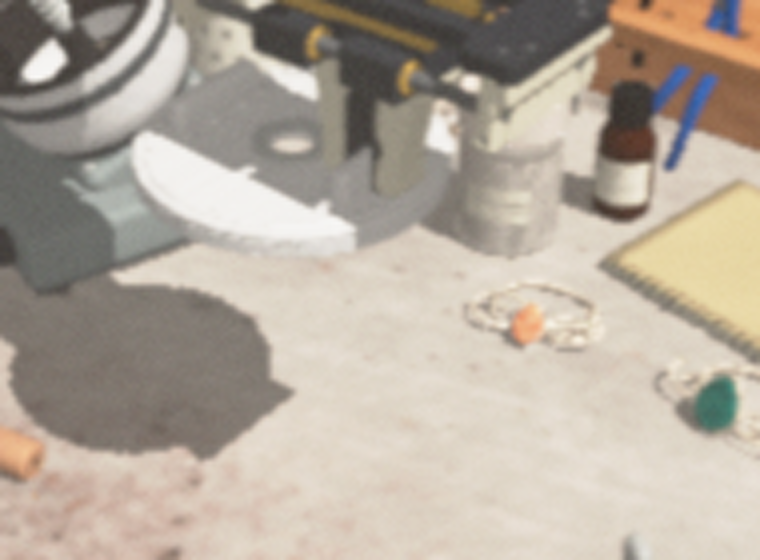

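Run:
```python
from plan import *
s,o=pickle.load(open('s2.pkl','rb'))
R0=rpy(o['orientation']);p0=o['tool_pos']
C=cloud(s);Tl=(C-p0)@R0  # tool frame
print('hole px',proj(s,p0+R0@np.array([.178-.0,.052,0]),o))
# plate pts
Q=Tl.reshape(-1,3);uv=np.indices(s['depth'].shape).reshape(2,-1)
m=(Q[:,0]>.168)&(Q[:,0]<.19)&(abs(Q[:,1])<.15)&(abs(Q[:,2])<.1)
A=Q[m];print(len(A))
# upper plate surface near mode
best=None
for it in range(5):
    c=np.median(A,0) if it==0 else c
    if it==0: B=A[abs(A[:,0]-np.median(A[:,0]))<.004]
    G=np.c_[B[:,1],B[:,2],np.ones(len(B))];k=np.linalg.lstsq(G,B[:,0],rcond=None)[0]
    r=A[:,0]-np.c_[A[:,1],A[:,2],np.ones(len(A))]@k;B=A[abs(r)<.003]
print('plane x=',k,'deg',np.degrees(np.arctan(k[:2])),len(B))
cc,r=cv2.minEnclosingCircle(B[:,1:].astype(np.float32));print(cc,r)
v,u=np.where(((abs(Q[:,0]-(Q[:,1:]@k[:2]+k[2]))<.003)&(np.hypot(Q[:,1]-cc[0],Q[:,2]-cc[1])<.09)).reshape(s['depth'].shape));print(u.min(),u.max(),v.min(),v.max())
# hole pixel at crop (293,143) -> px
hu,hv=240+293.5/4-.5,160+142/4-.5;
Rc,t=campose(s);ry=R0.T@(Rc@ray(s,hu,hv));t0=R0.T@(t-p0)
# intersect x = k.y.. boss top (3mm above plate: x smaller)
for off in(-.003,0,.005):
    l=(k[2]+off+k[:2]@t0[1:]-t0[0])/(ry[0]-k[:2]@ry[1:]);print(off,t0+l*ry)
```

```text
hole px [355.89448504 213.18957626]
2202
plane x= [0.00193853 0.00268519 0.18057205] deg [0.11106935 0.15384973] 1740
(-0.05026709660887718, -0.001116332015953958) 0.07960926741361618
273 353 177 219
-0.003 [ 0.17748145 -0.04907847  0.00168978]
0 [ 0.18046525 -0.05231584 -0.00200511]
0.005 [ 0.18543826 -0.05771145 -0.00816326]
```

```bash
cat > ov.py <<'E'
from plan import *
import sys
azr=np.radians(float(sys.argv[4])) if len(sys.argv)>4 else np.radians(162.2)
S=np.array([float(a) for a in sys.argv[1:4]]) if len(sys.argv)>3 else np.array([.5701,.1265,.1584])
t25=np.radians(25);n=np.array([np.sin(t25)*np.cos(azr),np.sin(t25)*np.sin(azr),np.cos(t25)])
y=np.array([-np.sin(azr),np.cos(azr),0]);x=np.cross(y,n)
for nm,box,k in(('top',(170,140,110,100),7),('scene',(220,130,110,110),5)):
    s=pickle.load(open(nm+'0.pkl','rb'));u0,v0,w,h=box
    im=cv2.resize(s['color'][v0:v0+h,u0:u0+w,::-1],None,fx=k,fy=k,interpolation=cv2.INTER_CUBIC)
    th=np.linspace(0,2*np.pi,200)
    for r,z,c in((.07,0,(0,0,255)),(.062,0,(0,255,0)),(.009,.035,(255,0,255)),(.004,.04,(255,255,0)),(.009,0,(0,200,255))):
        p=proj(s,S+n*z+r*(np.cos(th)[:,None]*x+np.sin(th)[:,None]*y))
        q=(((p-[u0,v0])+.5)*k-.5).astype(int);cv2.polylines(im,[q.reshape(-1,1,2)],True,c,1)
    cv2.imwrite(f'pics/ov_{nm}.png',im)
print(n)
E
python3 ov.py
```

```text
[-0.40238727  0.12919242  0.90630779]
```

View pics/ov_top.png

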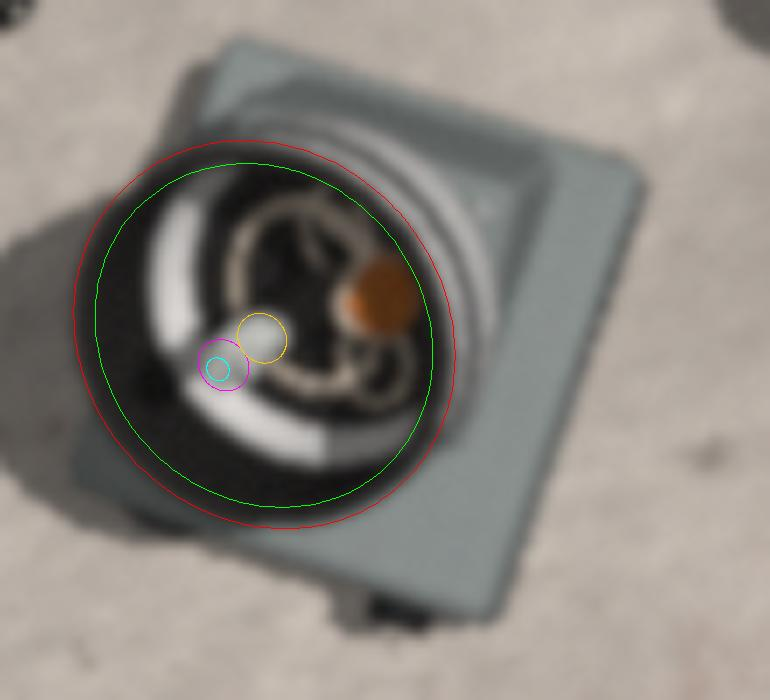

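View pics/ov_scene.png

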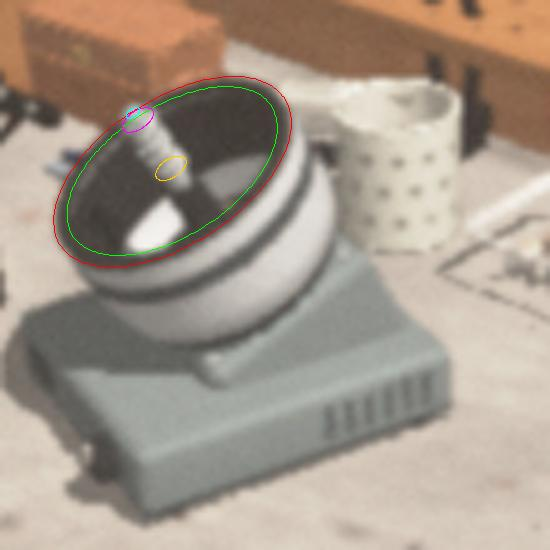

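```bash
python3 ov.py .5712 .1267 .1594
```

```text
[-0.40238727  0.12919242  0.90630779]
```

View pics/ov_top.png

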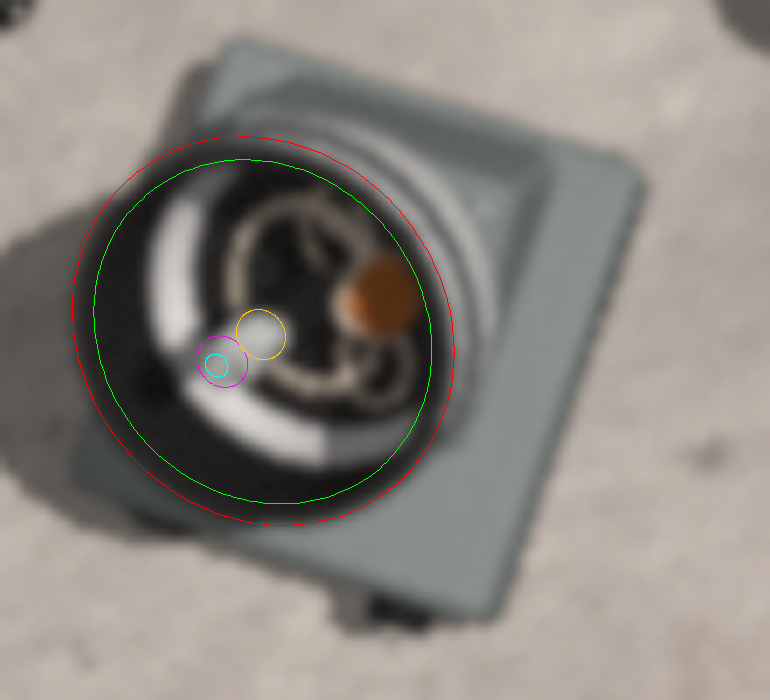

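View pics/ov_scene.png

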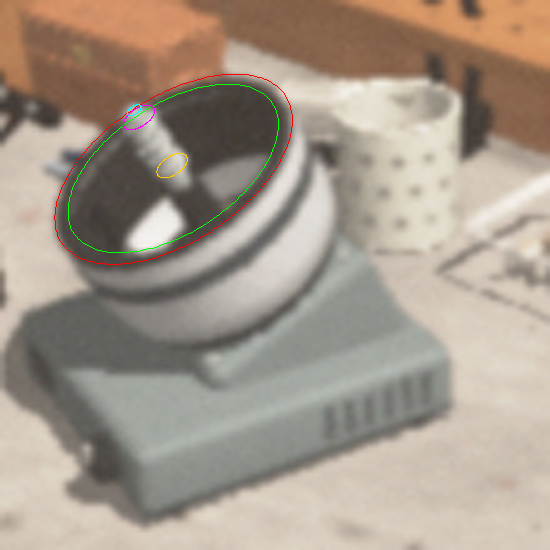

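```bash
cat > tgt.py <<'E'
from plan import *
azr=np.radians(162.2);t25=np.radians(25)
S=np.array([.5707,.1268,.159]);n=np.array([np.sin(t25)*np.cos(azr),np.sin(t25)*np.sin(azr),np.cos(t25)])
yh=np.array([-np.sin(azr),np.cos(azr),0])  # az 252 = -108
xu=np.cross(yh,n)
def cover_goal(h,off=(.1855,-.052,0.)):
    Rg=tool_R(-n,yh);p=S+n*h-Rg@np.array(off);return p+Rg[:,0]*.159,Rg
E
python3 - <<'E'
from tgt import *
from plant import ctrl
o=dict(ctrl.get_obs());print(yh,xu)
o['tool_pos']=o['tool_pos']+rpy(o['orientation'])[:,0]*-.04
P,Rg=cover_goal(.09);print(P-Rg[:,0]*.159)
rows(o,P,Rg)
E
```

```text
[-0.3056953  -0.95212939  0.        ] [-0.86292228  0.27705404 -0.42261826]
[0.44394615 0.11288178 0.4086878 ]
n 6 d [ 0.001  -0.0531  0.0133] w [3.01 4.26 0.64] | total d [ 0.0237 -0.3241  0.0333] w [18.07 25.57  3.83]
```

```bash
python3 -m inch '[-0.04,0,0,0,0,0,0,0.001,-0.053,0.0133,3,4.3,0.6,0,0.001,-0.053,0.0133,3,4.3,0.6,0,0.001,-0.053,0.0133,3,4.3,0.6,0,0.001,-0.053,0.0133,3,4.3,0.6,0,0.001,-0.053,0.0133,3,4.3,0.6,0,0.001,-0.053,0.0133,3,4.3,0.6,0,0,0,0,0,0,0,0]'
python3 - <<'E'
from tgt import *
from plant import ctrl
o=ctrl.get_obs();print(o['joint_pos'],o['force'],rpy(o['orientation'])[:,0],-n)
rows(o,*cover_goal(.09))
E
```

```text
clock: 6.55
tool_pos: [0.4424, 0.1037, 0.3968]
orientation: [178.8, 66.5, -18.8]
force: [-0.5, -0.4, -1.3]
opening: 0.0115
[ 44.49333513  -6.60321249 -45.72386778  30.80547064 -44.15301464
   6.7872419 ] [-0.53471476 -0.40413398 -1.32901773] [ 0.37779301 -0.12892611 -0.91686995] [ 0.40238727 -0.12919242 -0.90630779]
n 1 d [-0.0115 -0.0091 -0.0036] w [ 0.29  1.48 -0.41] | total d [-0.0115 -0.0091 -0.0036] w [ 0.29  1.48 -0.41]
```

```bash
python3 -m inch '[-0.0115,-0.009,-0.0036,0.3,1.5,-0.4,0,0,0,0,0,0,0,0]'
python3 - <<'E'
from tgt import *
from plant import ctrl
o=ctrl.get_obs();print(o['joint_pos'],o['force'])
rows(o,*cover_goal(.09))
s=ctrl.snapshot("scene");pickle.dump((s,o),open('s3.pkl','wb'));crop(s,200,80,180,140,4,'pics/s3.png')
s=ctrl.snapshot("wrist");pickle.dump((s,o),open('w3.pkl','wb'));cv2.imwrite('pics/w3.png',s['color'][:,:,::-1])
E
```

```text
clock: 6.8
tool_pos: [0.443, 0.1125, 0.4051]
orientation: [179.1, 65.3, -18.5]
force: [-0.3, -0.2, -2.1]
opening: 0.0115
[ 45.53403523  -6.89306524 -45.53014767  32.31568796 -44.75894919
   4.8916406 ] [-0.32087143 -0.21985251 -2.12503938]
n 1 d [-0.0029 -0.0007 -0.0022] w [ 0.25  0.26 -0.3 ] | total d [-0.0029 -0.0007 -0.0022] w [ 0.25  0.26 -0.3 ]
```

View pics/s3.png

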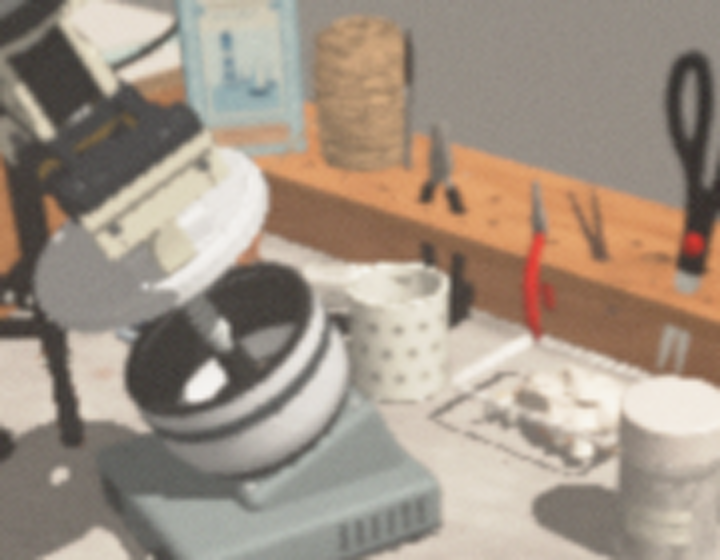

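View pics/w3.png

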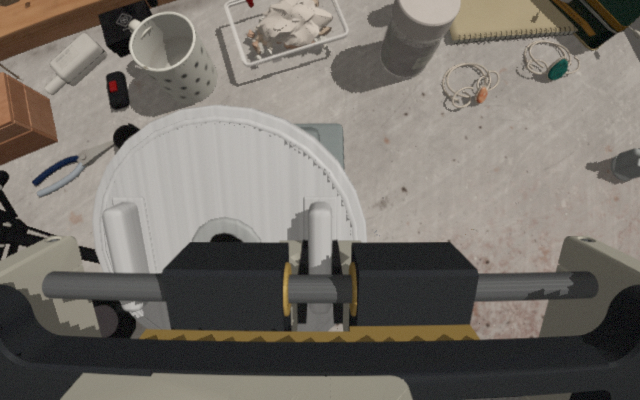

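```bash
cat > covfit.py <<'E'
from tgt import *
def covfit(s,o):
    R0=rpy(o['orientation']);p0=o['tool_pos'];Q=((cloud(s)-p0)@R0).reshape(-1,3)
    A=Q[(Q[:,0]>.165)&(Q[:,0]<.195)&(Q[:,1]>-.14)&(Q[:,1]<.03)&(abs(Q[:,2])<.085)]
    B=A[abs(A[:,0]-.1805)<.005]
    for it in range(8):
        k=np.linalg.lstsq(np.c_[B[:,1:],np.ones(len(B))],B[:,0],rcond=None)[0]
        B=A[abs(A[:,0]-np.c_[A[:,1:],np.ones(len(A))]@k)<.003]
    cc,r=cv2.minEnclosingCircle(B[:,1:].astype(np.float32))
    print('plane',k,np.degrees(k[:2]),len(B),'centre',cc,r,'z ext',B[:,2].min(),B[:,2].max(),'y',B[:,1].min(),B[:,1].max())
    nw=R0@np.array([-1,k[0],k[1]]);nw/=np.linalg.norm(nw);print('world n',nw,'vs',n,np.degrees(np.arccos(nw@n)))
if __name__=='__main__':
    covfit(*pickle.load(open('s3.pkl','rb')))
E
python3 covfit.py
```

```text
plane [ 1.24808576e-03 -2.40994004e-05  1.78787420e-01] [ 0.07151005 -0.00138079] 784 centre (-0.049595825374126434, -0.001615037675946951) 0.0804394781589508 z ext -0.08133067406341997 0.07541025955841915 y -0.12253552487254163 0.028970493568552413
world n [-0.39725165  0.13180443  0.90819531] vs [-0.40238727  0.12919242  0.90630779] 0.34738472057244996
```

```bash
sed -i 's/off=(.1855,-.052,0.)/off=(.185,-.0515,-.0018)/' tgt.py
python3 - <<'E'
from tgt import *
from plant import ctrl
o=ctrl.get_obs()
rows(o,*cover_goal(.048))
E
```

```text
n 1 d [ 0.0391 -0.0023 -0.0009] w [ 0.18  0.32 -0.38] | total d [ 0.0391 -0.0023 -0.0009] w [ 0.18  0.32 -0.38]
```

```bash
python3 -m inch '[0.02,-0.0015,-0.0005,0.2,0.3,-0.3,0,0.018,-0.001,-0.0005,0,0,0,0,0,0,0,0,0,0,0]'
python3 - <<'E'
from tgt import *
from covfit import covfit
from plant import ctrl
o=ctrl.get_obs();print(o['force'])
rows(o,*cover_goal(.048))
s=ctrl.snapshot("scene");pickle.dump((s,o),open('s4.pkl','wb'));crop(s,210,95,110,110,5,'pics/s4.png');covfit(s,o)
s=ctrl.snapshot("top");pickle.dump((s,o),open('t4.pkl','wb'));crop(s,160,120,120,110,6,'pics/t4.png');covfit(s,o)
s=ctrl.snapshot("wrist");pickle.dump((s,o),open('w4.pkl','wb'));crop(s,60,60,330,240,2,'pics/w4.png')
print(proj(s,S+n*.04,o),proj(s,S+n*.035,o))
E
```

```text
clock: 7.28
tool_pos: [0.4595, 0.1061, 0.3679]
orientation: [179.6, 65.2, -18.4]
force: [-0.6, -0.4, -1.1]
opening: 0.0117
[-0.63687602 -0.39523325 -1.10352869]
n 1 d [-0.0016 -0.0022 -0.0001] w [-0.13  0.22 -0.25] | total d [-0.0016 -0.0022 -0.0001] w [-0.13  0.22 -0.25]
plane [0.00317431 0.00321328 0.17899282] [0.18187456 0.1841071 ] 740 centre (-0.0498419851064682, -0.0022641150280833244) 0.07951238006353378 z ext -0.08121032332685259 0.07544149176339163 y -0.12236437963226923 0.028728990265791104
world n [-0.40149056  0.1300941   0.90657645] vs [-0.40238727  0.12919242  0.90630779] 0.0744688969960841
plane [-0.00360434 -0.00976245  0.17781477] [-0.20651366 -0.55934734] 1378 centre (-0.05133209750056267, -0.003344579366967082) 0.07935359328985214 z ext -0.08214498726226277 0.01723601382099214 y -0.13057421404377137 0.02727157154451686
world n [-0.3881685   0.13290485  0.91195478] vs [-0.40238727  0.12919242  0.90630779] 0.902020136710317
[227.54616814 242.51489331] [229.7834644  239.22766314]
```

View pics/s4.png

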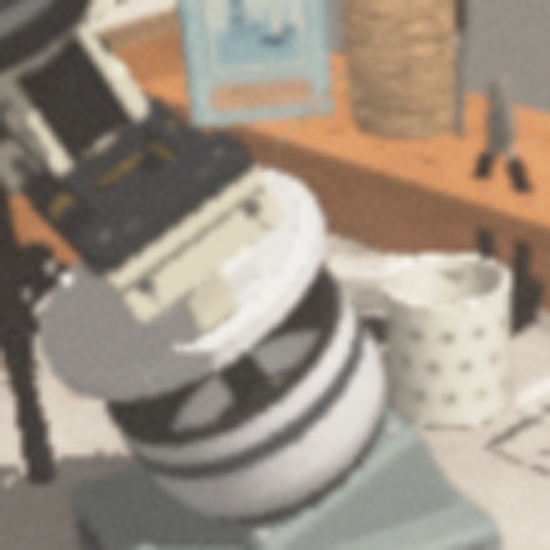

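View pics/w4.png

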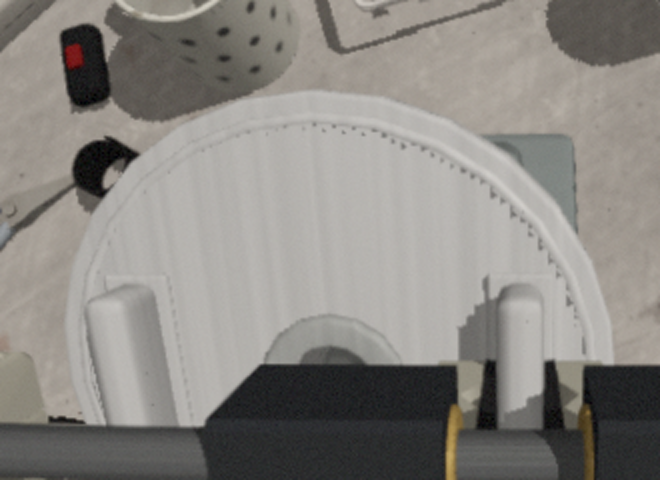

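View pics/t4.png

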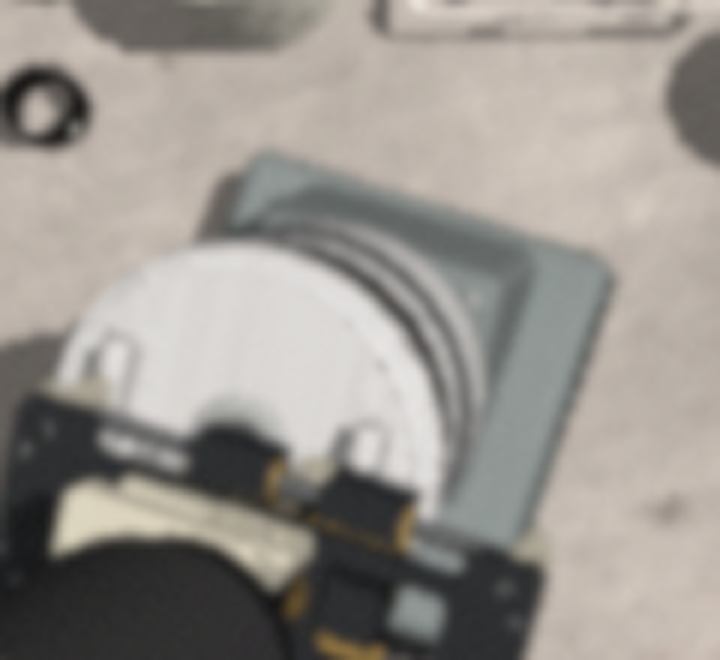

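```bash
sed -i 's/off=(.185,-.0515,-.0018)/off=(.185,-.0513,-.0028)/' tgt.py; python3 -m inch '[0.006,-0.002,0.001,-0.1,0.2,-0.2,0,0.012,-0.0005,0,0,0,0,0,0,0,0,0,0,0,0]'
python3 - <<'E'
from tgt import *
from plant import ctrl
o=ctrl.get_obs();print(o['force'],o['moment'])
rows(o,*cover_goal(.02))
E
```

```text
clock: 7.8
tool_pos: [0.4669, 0.1079, 0.354]
orientation: [-179.3, 64.8, -17.1]
force: [-1.3, -0.3, -2.9]
opening: 0.0117
[-1.29250805 -0.287022   -2.93650992] [ 0.20476877  2.2690509  -0.11483843]
n 1 d [0.0111 0.0016 0.0009] w [-0.05 -0.22  0.32] | total d [0.0111 0.0016 0.0009] w [-0.05 -0.22  0.32]
```

```bash
python3 -m inch '[0.011,0.0015,0.001,0,-0.2,0.3,0,0.004,0,0,0,0,0,0,0,0,0,0,0,0,0]'
python3 - <<'E'
from tgt import *
from plant import ctrl
o=ctrl.get_obs();print(o['force'],o['moment'])
rows(o,*cover_goal(.0))
E
```

```text
clock: 8.18
tool_pos: [0.472, 0.105, 0.3398]
orientation: [-179.8, 64.9, -17.6]
force: [0.5, -0.4, -0.4]
opening: 0.0117
[ 0.52382705 -0.44229613 -0.43521761] [ 0.41346969  1.5832271  -0.0285019 ]
n 1 d [0.0158 0.0004 0.0001] w [-0.03 -0.05  0.07] | total d [0.0158 0.0004 0.0001] w [-0.03 -0.05  0.07]
```

```bash
python3 -m inch '[0.008,0,0,0,0,0,0,0.005,0,0,0,0,0,0,0,0,0,0,0,0,0]'
python3 - <<'E'
from tgt import *
from plant import ctrl
o=ctrl.get_obs();print(o['force'],o['moment'])
rows(o,*cover_goal(.0))
E
```

```text
clock: 8.55
tool_pos: [0.4777, 0.1034, 0.3274]
orientation: [-179.8, 64.9, -17.6]
force: [-1.1, -0.2, -1.6]
opening: 0.0117
[-1.10501227 -0.15025151 -1.61469592] [ 0.3984989   1.60458067 -0.01556808]
n 1 d [0.002  0.0006 0.0002] w [-0.03 -0.07  0.1 ] | total d [0.002  0.0006 0.0002] w [-0.03 -0.07  0.1 ]
```

Still no contact, so the stud is in the hole and the skirt is round the rim. I'll go down gently until it meets the seal.

```bash
python3 -m inch '[0.002,0.0005,0,0,0,0,0,0.0015,0,0,0,0,0,0,0,0,0,0,0,0,0]'
python3 - <<'E'
from tgt import *
from covfit import covfit
from plant import ctrl
o=ctrl.get_obs();print(o['force'],o['moment'])
rows(o,*cover_goal(.0))
s=ctrl.snapshot("scene");pickle.dump((s,o),open('s5.pkl','wb'));crop(s,210,95,110,110,5,'pics/s5.png');covfit(s,o)
E
```

```text
clock: 8.93
tool_pos: [0.4792, 0.1024, 0.3243]
orientation: [-179.7, 64.9, -17.5]
force: [-2.1, 0.3, -0.6]
opening: 0.0118
[-2.07180177  0.2651773  -0.63032983] [0.53491327 1.94295487 0.0501145 ]
n 1 d [-0.0015  0.0001  0.0004] w [-0.04 -0.09  0.12] | total d [-0.0015  0.0001  0.0004] w [-0.04 -0.09  0.12]
plane [ 0.00364674 -0.00220124  0.17893594] [ 0.20894275 -0.12612201] 695 centre (-0.050172287970781326, -0.0019135839538648725) 0.08010289072990417 z ext -0.08114387164783425 0.07476046565838 y -0.12313156804164507 0.02922369755733116
world n [-0.40360427  0.12363752  0.90654143] vs [-0.40238727  0.12919242  0.90630779] 0.3260965518697754
```

View pics/s5.png

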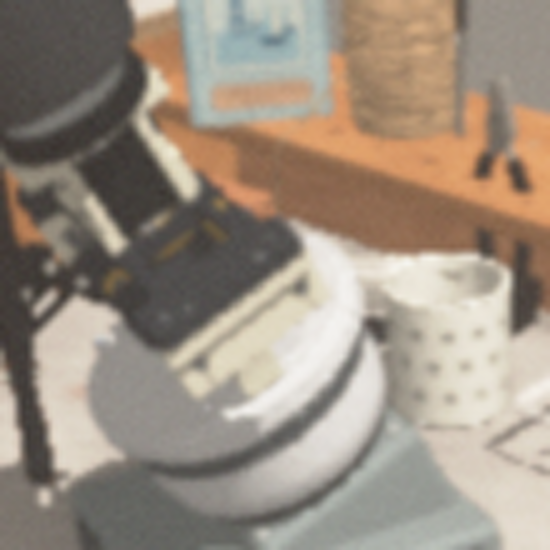

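```bash
python3 -m inch '[0.0015,0,0,0,0,0,0,0,0,0,0,0,0,0]'
python3 - <<'E'
from tgt import *
from plant import ctrl
o=ctrl.get_obs();print(o['force'],o['force']@n,o['moment'])
rows(o,*cover_goal(.0))
E
```

```text
clock: 9.22
tool_pos: [0.4796, 0.1023, 0.3234]
orientation: [-179.7, 64.9, -17.5]
force: [-5.3, 1.0, 2.7]
opening: 0.0115
[-5.285825    0.9565017   2.74184777] 4.735479440756938 [ 0.47139894  2.79413889 -0.08743708]
n 1 d [-0.0025  0.0001  0.0004] w [-0.03 -0.13  0.14] | total d [-0.0025  0.0001  0.0004] w [-0.03 -0.13  0.14]
```

```bash
python3 -m inch '[0,0,0,0,0,0,0.022,0,0,0,0,0,0,0.022,-0.01,0,0,0,0,0,0.022,-0.03,0,0,0,0,0,0.022,-0.05,0,0,0,0,0,0.03,-0.05,0,0,0,0,0,0.04,0,0,0,0,0,0,0.04]'
python3 - <<'E'
from tgt import *
from plant import ctrl
o=ctrl.get_obs();print(o['joint_pos'],o['force'])
s=ctrl.snapshot("scene");pickle.dump((s,o),open('s6.pkl','wb'));crop(s,210,110,110,110,5,'pics/s6.png')
s=ctrl.snapshot("wrist");pickle.dump((s,o),open('w6.pkl','wb'));cv2.imwrite('pics/w6.png',s['color'][:,:,::-1])
E
```

```text
clock: 10.1
tool_pos: [0.4221, 0.1212, 0.4544]
orientation: [-179.5, 65.0, -17.3]
force: [0.5, 0.4, -0.3]
opening: 0.0392
[ 50.00983163 -11.1029242  -41.45361346  29.17003055 -53.21141647
   5.77954994] [ 0.52579765  0.40151718 -0.27543472]
```

View pics/s6.png

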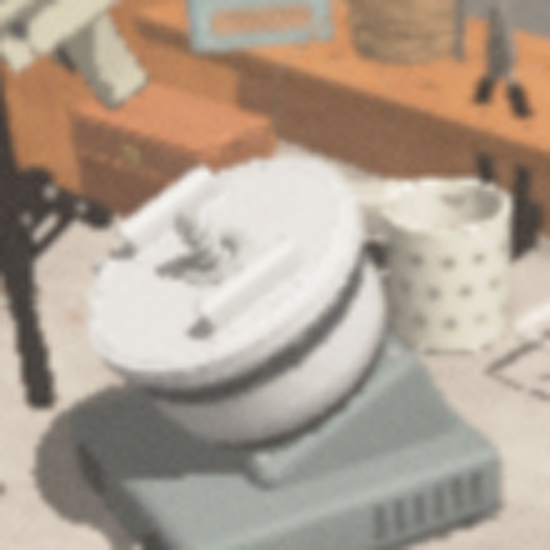

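View pics/w6.png

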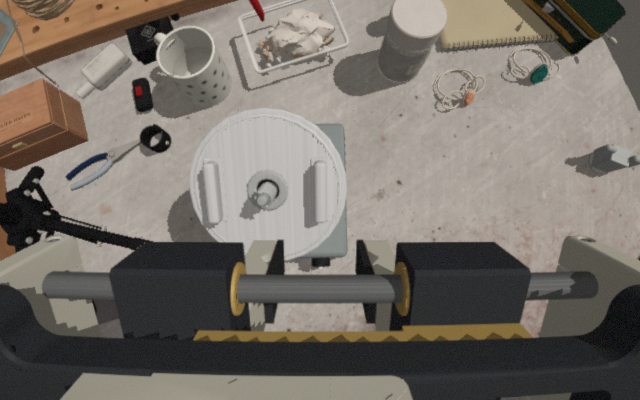

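The cover is on with the stud through its hole, at (262,198) in the wrist view. I'll check that it sits square and measure the stud tip.

Run:
```python
from tgt import *
for f in('s6.pkl','w6.pkl'):
    s,o=pickle.load(open(f,'rb'));Q=(cloud(s,o).reshape(-1,3)-S)@np.stack([xu*-1,-yh,n],1) # axes: uphill?,y,n
    A=Q[(np.hypot(Q[:,0],Q[:,1])<.085)&(abs(Q[:,2]-.005)<.006)];B=A
    for i in range(8):
        k=np.linalg.lstsq(np.c_[B[:,:2],np.ones(len(B))],B[:,2],rcond=None)[0];B=A[abs(A[:,2]-np.c_[A[:,:2],np.ones(len(A))]@k)<.002]
    print(f,k[2],np.degrees(k[:2]),len(B),cv2.minEnclosingCircle(B[:,:2].astype(np.float32)))
    st=Q[(np.hypot(Q[:,0],Q[:,1])<.02)&(Q[:,2]>.028)&(Q[:,2]<.05)];print('stud top',st.mean(0),st[:,2].max(),len(st))
    print(proj(s,S+n*.04,o))
s,o=pickle.load(open('w6.pkl','rb'));crop(s,220,150,90,90,7,'pics/w6c.png')
```

```text
s6.pkl 0.00506316419111378 [-0.11448556  0.42689847] 1095 ((0.0008923058048821986, -0.00014792883303016424), 0.08001399040222168)
stud top [-0.00103235 -0.00259485  0.03478361] 0.0429421202772478 33
[246.27974644 151.85463502]
w6.pkl 0.006667310863423552 [0.14030821 0.42559292] 14597 ((0.0015682597877457738, 0.0018173449207097292), 0.07903537154197693)
stud top [0.00166056 0.00099631 0.036561  ] 0.04383595155591048 291
[263.24918433 200.44880649]
```

View pics/w6c.png

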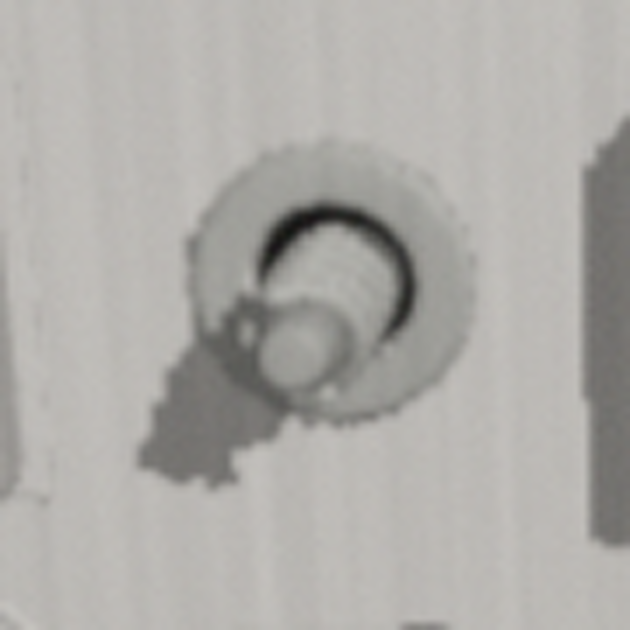

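```bash
cat >> tgt.py <<'E'
az=lambda a:np.array([np.cos(np.radians(a)),np.sin(np.radians(a)),0])
NUT=np.array([.4878,-.3775]);down=np.array([0,0,-1.])
def nut_pick(z,a=-39): return np.array([*NUT,z]),tool_R(down,az(a))
E
python3 - <<'E'
from tgt import *
from plant import ctrl
o=ctrl.get_obs()
rows(o,*nut_pick(.14))
E
```

```text
n 9 d [0.0177 0.0573 0.01  ] w [-7.52 -2.42 -1.66] | total d [ 0.2287  0.4537 -0.1309] w [-67.69 -21.77 -14.97]
```

```bash
python3 -m inch '[0.0177,0.0573,0.01,-7.5,-2.4,-1.7,0.05,0.0177,0.0573,0.01,-7.5,-2.4,-1.7,0.05,0.0177,0.0573,0.01,-7.5,-2.4,-1.7,0.05,0.0177,0.0573,0.01,-7.5,-2.4,-1.7,0.05,0.0177,0.0573,0.01,-7.5,-2.4,-1.7,0.05,0.0177,0.0573,0.01,-7.5,-2.4,-1.7,0.05,0.0177,0.0573,0.01,-7.5,-2.4,-1.7,0.05,0.0177,0.0573,0.01,-7.5,-2.4,-1.7,0.05]'
python3 - <<'E'
from tgt import *
from plant import ctrl
o=ctrl.get_obs();print(o['joint_pos'])
rows(o,*nut_pick(.11))
E
```

```text
clock: 11.2
tool_pos: [0.4218, -0.2487, 0.3371]
orientation: [150.1, 83.8, 2.2]
force: [2.0, 1.7, 1.5]
opening: 0.0502
[ -7.95006869   4.65371073 -29.25431367  -1.41567788 -50.00745628
 130.8870716 ]
n 3 d [0.0239 0.0466 0.0109] w [-6.3  -1.6  -1.31] | total d [0.0743 0.1404 0.0192] w [-18.9   -4.81  -3.94]
```

```bash
python3 -m inch '[0.024,0.047,0.011,-6.3,-1.6,-1.3,0.05,0.024,0.047,0.011,-6.3,-1.6,-1.3,0.05,0.02,0.047,0.011,-6.3,-1.6,-1.3,0.05,0,0,0,0,0,0,0.05]'
python3 - <<'E'
from tgt import *
from plant import ctrl
o=ctrl.get_obs();print(o['joint_pos'])
rows(o,*nut_pick(.075));rows(o,*nut_pick(.0365))
w=ctrl.snapshot("wrist");pickle.dump((w,o),open('w7.pkl','wb'));cv2.imwrite('pics/w7.png',w['color'][:,:,::-1])
print(proj(w,[*NUT,.052],o),proj(w,np.array([*NUT,.052])+.0325*az(51),o),proj(w,np.array([*NUT,.052])-.0325*az(51),o))
E
```

```text
clock: 11.7
tool_pos: [0.4873, -0.3896, 0.2594]
orientation: [-62.8, 89.0, 168.4]
force: [-0.7, 0.9, 0.1]
opening: 0.0496
[-20.68965125  23.22387281 -15.95485809   0.2041798  -51.82642717
 161.72189326]
n 1 d [ 0.0254 -0.0068 -0.01  ] w [0.16 0.47 0.9 ] | total d [ 0.0254 -0.0068 -0.01  ] w [0.16 0.47 0.9 ]
n 2 d [ 0.032  -0.0032 -0.0051] w [0.08 0.23 0.45] | total d [ 0.0639 -0.0062 -0.0103] w [0.16 0.47 0.9 ]
[312.53936775 217.65417378] [312.2829187  167.06080754] [312.79192008 263.55716538]
```

View pics/w7.png

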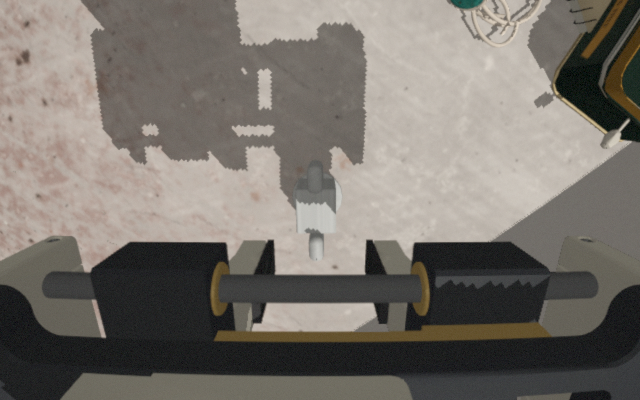

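```bash
sed -i 's/NUT=np.array(.*;/NUT=np.array([.4907,-.3768]);/' tgt.py
python3 - <<'E'
from tgt import *
from plant import ctrl
o=ctrl.get_obs();
rows(o,*nut_pick(.075))
E
```

```text
n 1 d [ 0.0264 -0.0038 -0.012 ] w [0.1  0.42 0.86] | total d [ 0.0264 -0.0038 -0.012 ] w [0.1  0.42 0.86]
```

```bash
python3 -m inch '[0.022,-0.0038,-0.012,0.1,0.4,0.9,0.05,0,0,0,0,0,0,0.05]'
python3 - <<'E'
from tgt import *
from plant import ctrl
o=ctrl.get_obs();
rows(o,*nut_pick(.0365))
w=ctrl.snapshot("wrist");pickle.dump((w,o),open('w8.pkl','wb'));cv2.imwrite('pics/w8.png',w['color'][:,:,::-1])
print(proj(w,[*NUT,.052],o),proj(w,np.array([*NUT,.052])+.0325*az(51),o),proj(w,np.array([*NUT,.052])-.0325*az(51),o))
E
```

```text
clock: 12.0
tool_pos: [0.4892, -0.3766, 0.2368]
orientation: [-50.8, 89.9, -180.0]
force: [0.0, -0.2, 0.4]
opening: 0.05
n 1 d [ 0.0413  0.0013 -0.0009] w [-0.17  0.06  0.08] | total d [ 0.0413  0.0013 -0.0009] w [-0.17  0.06  0.08]
[321.26631868 247.4939965 ] [321.11658716 192.90017443] [321.39561162 296.36574314]
```

View pics/w8.png

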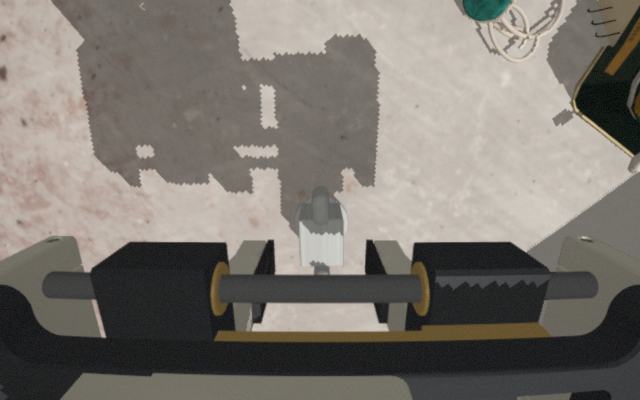

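```bash
python3 -m inch '[0.02,0.001,-0.0025,-0.2,0,0,0.05,0.019,0,0,0,0,0,0.05,0,0,0,0,0,0,0.05]'
python3 - <<'E'
from tgt import *
from plant import ctrl
o=ctrl.get_obs();print(o['force'])
rows(o,*nut_pick(.0355))
E
```

```text
clock: 12.42
tool_pos: [0.4929, -0.3763, 0.2039]
orientation: [90.8, 89.6, -38.1]
force: [0.3, -0.4, 0.4]
opening: 0.05
[ 0.34047594 -0.39562769  0.41037277]
n 1 d [ 0.0093 -0.0015  0.0017] w [ 0.13 -0.01 -0.42] | total d [ 0.0093 -0.0015  0.0017] w [ 0.13 -0.01 -0.42]
```

```bash
python3 -m inch '[0.009,-0.0015,0,0,0,-0.4,0.05,0,0,0,0,0,0,0.05]'
python3 -m inch '[0,0,0,0,0,0,0,0,0,0,0,0,0,0,0,0,0,0,0,0,0,0,0,0,0,0,0,0]'
python3 - <<'E'
from tgt import *
from plant import ctrl
o=ctrl.get_obs();print(o['force'],o['joint_pos'])
rows(o,*nut_pick(.0355))
E
```

```text
clock: 12.68
tool_pos: [0.4922, -0.3757, 0.197]
orientation: [104.9, 89.8, -24.0]
force: [0.5, 0.4, 0.6]
opening: 0.0502
clock: 13.18
tool_pos: [0.4925, -0.3758, 0.1983]
orientation: [104.7, 89.7, -24.2]
force: [0.3, -0.2, -0.5]
opening: 0.0269
[ 0.2593011  -0.18565144 -0.54848023] [-1.93066362e+01  2.67303951e+01 -2.00708473e+01  3.56425733e-02
 -4.29139505e+01  1.60436963e+02]
n 1 d [ 0.0038 -0.0008  0.0019] w [ 0.16 -0.07 -0.28] | total d [ 0.0038 -0.0008  0.0019] w [ 0.16 -0.07 -0.28]
```

```bash
cat >> tgt.py <<'E'
def nut_goal(h,a,off=(.198,0,0.)):
    y=np.cos(np.radians(a))*(-xu)+np.sin(np.radians(a))*(-yh) # angle from uphill, ccw from above
    Rg=tool_R(-n,y);p=S+n*h-Rg@np.array(off);return p+Rg[:,0]*.159,Rg
E
python3 -m inch '[-0.02,0,0,0,0,0,0,-0.04,0,0,0,0,0,0,-0.05,0,0,0,0,0,0,-0.05,0,0,0,0,0,0,-0.03,0,0,0,0,0,0,0,0,0,0,0,0,0]'
python3 - <<'E'
from tgt import *
from plant import ctrl
o=ctrl.get_obs();print(o['force'],o['joint_pos'])
for a in (10,20,30,40,50,60): print(a,wristsol(nut_goal(.1,a)[1],46,32).round(0))
rows(o,*nut_goal(.09,40))
P,Rg=nut_goal(.09,40);print(P-Rg[:,0]*.159)
s=ctrl.snapshot("scene");pickle.dump((s,o),open('s9.pkl','wb'));crop(s,330,200,140,130,5,'pics/s9.png')
w=ctrl.snapshot("wrist");pickle.dump((w,o),open('w9.pkl','wb'));crop(w,200,120,240,180,3,'pics/w9.png')
E
```

```text
clock: 13.92
tool_pos: [0.4912, -0.3754, 0.3926]
orientation: [101.5, 89.9, -27.4]
force: [0.4, 0.4, -1.3]
opening: 0.0265
[ 0.38697477  0.37008116 -1.28173133] [-1.93082599e+01  1.56773502e+01 -7.90396294e+00  9.67648518e-03
 -6.63561132e+01  1.60431190e+02]
10 [ -30.   50. -109.]
20 [ -30.   50. -119.]
30 [ -30.   50. -129.]
40 [ -30.   50. -139.]
50 [ -30.   50. -149.]
60 [ -30.   50. -159.]
n 10 d [-0.0106 -0.0142 -0.0542] w [-6.01 -0.43  2.58] | total d [-0.0277 -0.3668 -0.3971] w [-60.07  -4.29  25.79]
[0.45481247 0.16400742 0.42001664]
```

View pics/s9.png

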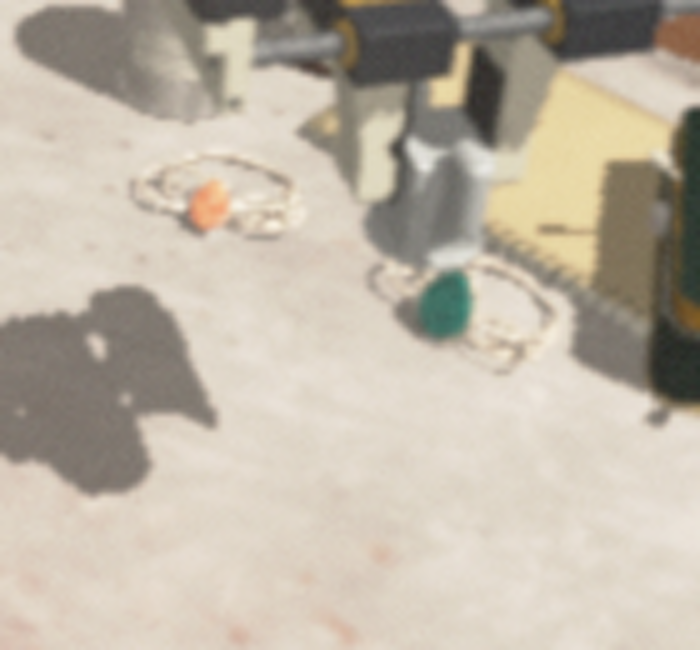

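View pics/w9.png

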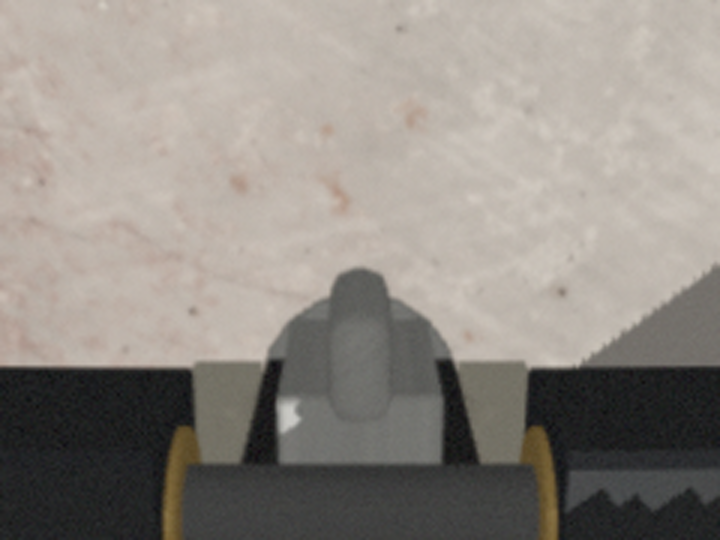

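Run:
```python
from tgt import *
w,o=pickle.load(open('w9.pkl','rb'));R0=rpy(o['orientation']);p0=o['tool_pos']
im=cv2.imread('pics/w9.png');th=np.linspace(0,2*np.pi,100)
for z0,c in((0,(0,0,255)),(-.003,(0,255,0)),(.003,(255,0,0))):
  for X in (.198,.194):
    q=np.stack([np.full(100,X),.02*np.cos(th),.02*np.sin(th)+z0],1)
    p=proj(w,p0+q@R0.T,o);cv2.polylines(im,[(((p-[200,120])+.5)*3-.5).astype(int).reshape(-1,1,2)],True,c,1)
  q=np.array([[.146,-.005,-.0325+z0],[.146,.005,-.0325+z0],[.176,.005,-.0325+z0],[.176,-.005,-.0325+z0]])
  p=proj(w,p0+q@R0.T,o);cv2.polylines(im,[(((p-[200,120])+.5)*3-.5).astype(int).reshape(-1,1,2)],True,c,1)
cv2.imwrite('pics/w9o.png',im)
s,o=pickle.load(open('s9.pkl','rb'));Q=((cloud(s)-p0)@R0).reshape(-1,3)
A=Q[(Q[:,0]>.17)&(Q[:,0]<.205)&(np.hypot(Q[:,1],Q[:,2])<.04)];print(len(A),A.min(0),A.max(0))
```

```text
288 [ 0.17016381 -0.02890322 -0.00915601] [0.19792506 0.02852552 0.03597231]
```

View pics/w9o.png

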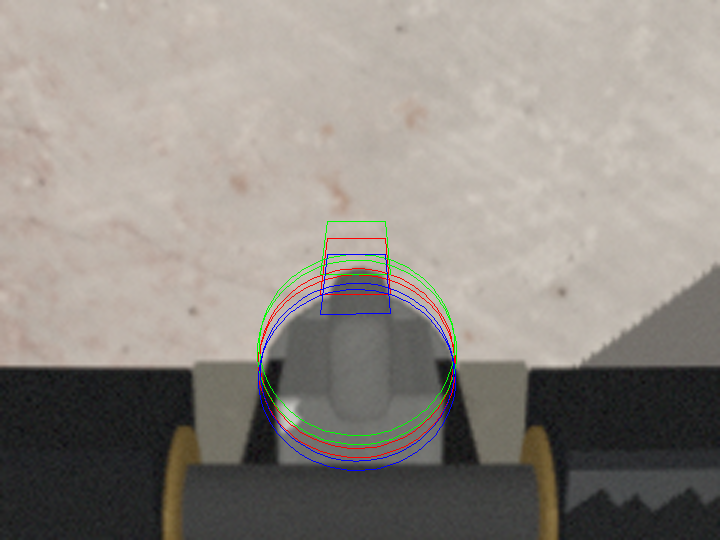

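Run:
```python
from tgt import *
for f in('w9.pkl','s9.pkl'):
  w,o=pickle.load(open(f,'rb'));R0=rpy(o['orientation']);p0=o['tool_pos']
  Q=((cloud(w,o)-p0)@R0).reshape(-1,3)
  A=Q[(abs(Q[:,1])<.004)&(abs(Q[:,2])<.05)&(Q[:,0]>.13)&(Q[:,0]<.21)]
  for x in np.arange(.135,.205,.004):
    b=A[abs(A[:,0]-x)<.002]
    if len(b):print(f,x.round(3),b[:,2].min().round(4),b[:,2].max().round(4),len(b))
  A=Q[(abs(Q[:,1])<.022)&(abs(Q[:,2])<.05)&(Q[:,0]>.190)&(Q[:,0]<.2)];print(A.min(0),A.max(0),len(A))
```

```text
w9.pkl 0.143 -0.025 0.0234 38
w9.pkl 0.147 -0.0291 0.0276 821
w9.pkl 0.151 -0.0289 0.0209 147
w9.pkl 0.155 -0.0291 0.0213 376
w9.pkl 0.159 -0.0291 0.021 52
w9.pkl 0.163 -0.0291 -0.0273 39
w9.pkl 0.167 -0.0292 -0.0267 38
w9.pkl 0.171 -0.0289 -0.0265 24
[ 0.19004369 -0.01871033 -0.01497162] [ 0.1969501   0.01915586 -0.00119565] 248
s9.pkl 0.143 0.0261 0.029 2
s9.pkl 0.147 -0.0122 0.0365 42
s9.pkl 0.151 -0.0132 0.0375 23
s9.pkl 0.155 -0.012 0.0373 64
s9.pkl 0.159 0.0183 0.0367 13
s9.pkl 0.163 0.0177 0.0364 15
s9.pkl 0.167 0.0183 0.0361 16
s9.pkl 0.171 0.0188 0.036 11
s9.pkl 0.175 0.0173 0.0348 9
s9.pkl 0.179 0.0204 0.0274 4
s9.pkl 0.183 0.0171 0.0248 5
s9.pkl 0.187 0.0185 0.0207 5
s9.pkl 0.191 0.018 0.0238 8
s9.pkl 0.195 0.0186 0.0252 14
[ 0.19009656 -0.01944222 -0.0090099 ] [0.19792506 0.01388282 0.02522201] 120
```

```bash
sed -i 's/off=(.198,0,0.)/off=(.198,0,.0036)/; s/^S=np.array(\[.5707,.1268,.159\])/S=np.array([.5709,.1275,.159])/' tgt.py
python3 - <<'E'
from tgt import *
from plant import ctrl
o=ctrl.get_obs();print(S)
rows(o,*nut_goal(.09,60))
E
```

```text
[0.5709 0.1275 0.159 ]
n 10 d [-0.0122 -0.0059 -0.058 ] w [-7.97 -0.92  2.58] | total d [-0.0279 -0.37   -0.3983] w [-79.7   -9.17  25.82]
```

```bash
python3 -m inch '[-0.0122,-0.006,-0.058,-8,-0.9,2.6,0,-0.0122,-0.006,-0.058,-8,-0.9,2.6,0,-0.0122,-0.006,-0.058,-8,-0.9,2.6,0,-0.0122,-0.006,-0.058,-8,-0.9,2.6,0,-0.0122,-0.006,-0.058,-8,-0.9,2.6,0,-0.0122,-0.006,-0.058,-8,-0.9,2.6,0,-0.0122,-0.006,-0.058,-8,-0.9,2.6,0,-0.0122,-0.006,-0.058,-8,-0.9,2.6,0]'
python3 - <<'E'
from tgt import *
from plant import ctrl
o=ctrl.get_obs();print(o['joint_pos'],(o['tool_pos']+rpy(o['orientation'])@[.198,0,.0036]))
rows(o,*nut_goal(.09,60))
E
```

```text
clock: 15.02
tool_pos: [0.5167, 0.0817, 0.4177]
orientation: [36.1, 69.9, -26.3]
force: [0.7, 0.8, -0.4]
opening: 0.0271
[ 35.82711806   0.65698288 -33.30069485  23.75653993 -48.86465239
 157.1912831 ] [0.57911741 0.04845529 0.2327328 ]
n 2 d [-0.0175 -0.0031 -0.0505] w [-6.95 -1.18  2.71] | total d [-0.0336 -0.0132 -0.1005] w [-13.89  -2.35   5.41]
```

```bash
python3 -m inch '[-0.0175,-0.003,-0.05,-7,-1.2,2.7,0,-0.0175,-0.003,-0.05,-7,-1.2,2.7,0,0,0,0,0,0,0,0]'
python3 - <<'E'
from tgt import *
from plant import ctrl
o=ctrl.get_obs();print(o['joint_pos'],(o['tool_pos']+rpy(o['orientation'])@[.198,0,.0036]))
rows(o,*nut_goal(.055,60))
E
```

```text
clock: 15.4
tool_pos: [0.4484, 0.1715, 0.4139]
orientation: [28.6, 65.0, -17.9]
force: [-0.6, -0.4, -0.7]
opening: 0.0269
[ 51.04140683  -4.18473222 -42.04334216  32.30858681 -47.47331943
 151.18192297] [0.53011172 0.14325235 0.23577398]
n 1 d [0.033  0.0011 0.0074] w [ 1.23 -0.01  0.07] | total d [0.033  0.0011 0.0074] w [ 1.23 -0.01  0.07]
```

```bash
python3 -m inch '[0.015,0.001,0.007,1.2,0,0,0,0.02,0,0,0,0,0,0,0,0,0,0,0,0,0]'
python3 - <<'E'
from tgt import *
from plant import ctrl
o=ctrl.get_obs();print(o['force'])
rows(o,*nut_goal(.045,60))
s=ctrl.snapshot("scene");pickle.dump((s,o),open('s10.pkl','wb'));crop(s,210,90,120,120,5,'pics/s10.png')
w=ctrl.snapshot("wrist");pickle.dump((w,o),open('w10.pkl','wb'));crop(w,200,120,240,180,3,'pics/w10.png')
t=ctrl.snapshot("top");pickle.dump((t,o),open('t10.pkl','wb'));crop(t,150,110,130,110,6,'pics/t10.png')
R0=rpy(o['orientation']);f=o['tool_pos']+R0@[.198,0,.0036]
for x in (s,w,t): print('tip',proj(x,S+n*.04,o),'foot',proj(x,f,o))
E
```

```text
clock: 15.78
tool_pos: [0.467, 0.1622, 0.381]
orientation: [29.3, 65.3, -18.5]
force: [-0.5, -0.4, -1.5]
opening: 0.027
[-0.51054117 -0.43764429 -1.53678849]
n 1 d [0.0045 0.0017 0.0018] w [ 0.13 -0.11  0.38] | total d [0.0045 0.0017 0.0018] w [ 0.13 -0.11  0.38]
tip [246.16149879 151.75497773] foot [243.46806728 150.03878845]
tip [324.66528509 241.96241995] foot [319.99644644 244.80510977]
tip [200.23740236 191.95683554] foot [198.96731836 194.57153771]
```

View pics/s10.png

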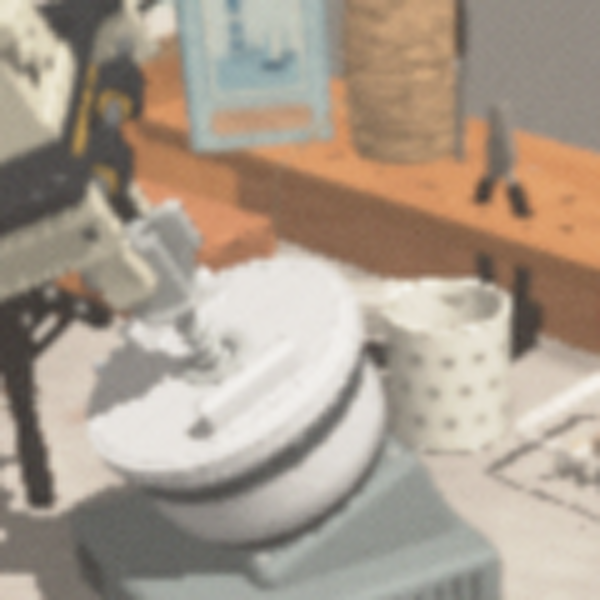

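View pics/w10.png

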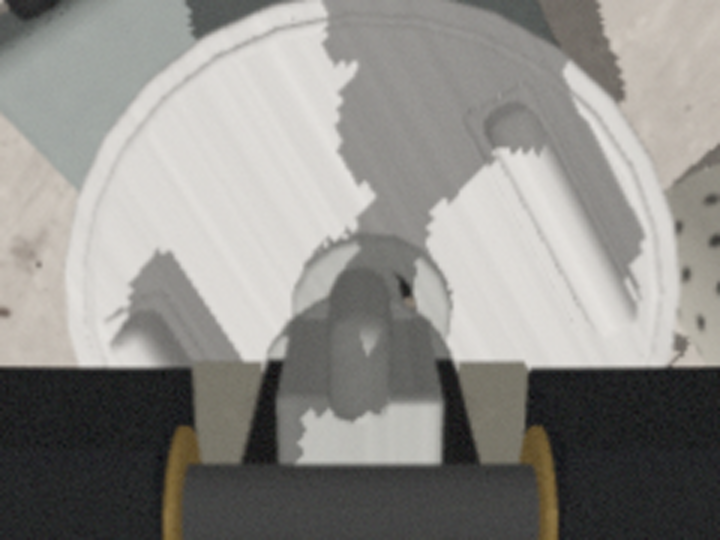

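View pics/t10.png

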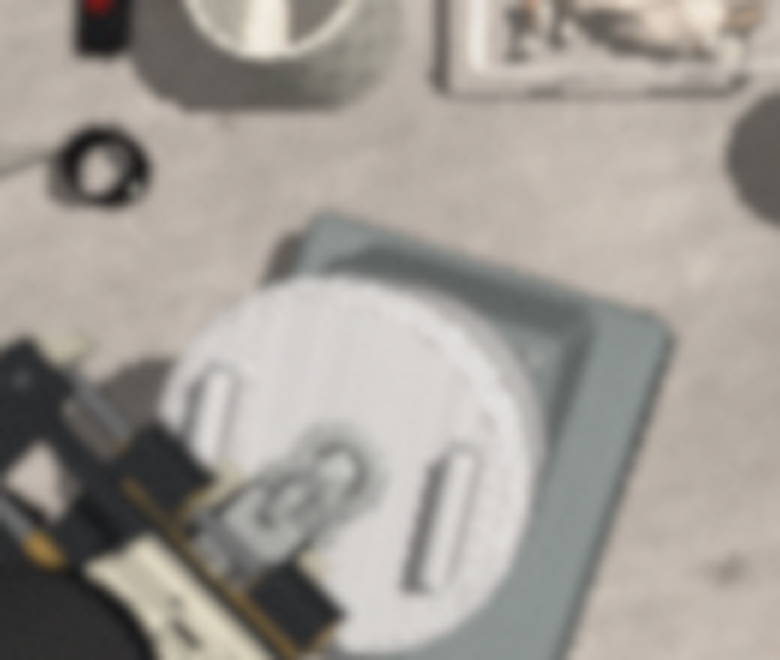

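```bash
python3 -m inch '[0.004,0.0017,0.0018,0.1,-0.1,0.4,0,0.005,0,0,0,0,0,0,0,0,0,0,0,0,0]'
python3 - <<'E'
from tgt import *
from plant import ctrl
o=ctrl.get_obs();print(o['force'],o['force']@n,o['moment'])
rows(o,*nut_goal(.03,60))
E
```

```text
clock: 16.3
tool_pos: [0.4735, 0.1619, 0.3769]
orientation: [30.8, 64.8, -17.0]
force: [0.2, 0.5, -1.2]
opening: 0.0272
[ 0.19363829  0.47360197 -1.24957453] -1.1492309222326855 [ 4.12540401e-01  1.31926001e+00 -8.88627125e-04]
n 1 d [ 0.0131 -0.0019 -0.0008] w [-0.05  0.   -0.4 ] | total d [ 0.0131 -0.0019 -0.0008] w [-0.05  0.   -0.4 ]
```

```bash
python3 -m inch '[0.005,-0.001,-0.0004,0,0,-0.2,0,0.003,0,0,0,0,0,0,0,0,0,0,0,0,0]'
python3 - <<'E'
from tgt import *
from plant import ctrl
o=ctrl.get_obs();print(o['force'],o['force']@n,o['moment'])
rows(o,*nut_goal(.03,60))
E
```

```text
clock: 16.68
tool_pos: [0.4759, 0.1603, 0.3688]
orientation: [30.4, 64.9, -17.4]
force: [-0.3, 0.5, -1.6]
opening: 0.0269
[-0.27961643  0.45512781 -1.55108514] -1.2344473862680778 [0.39150383 1.41090267 0.01040262]
n 1 d [ 0.0046 -0.0007 -0.0004] w [-0.05  0.   -0.19] | total d [ 0.0046 -0.0007 -0.0004] w [-0.05  0.   -0.19]
```

```bash
python3 -m inch '[0.005,-0.0007,-0.0004,0,0,-0.2,0,0.003,0,0,0,0,0,0,0,0,0,0,0,0,0]'
python3 - <<'E'
from tgt import *
from plant import ctrl
o=ctrl.get_obs();print(o['force'],o['force']@n,o['moment'])
rows(o,*nut_goal(.02,60))
E
```

```text
clock: 17.05
tool_pos: [0.4785, 0.1594, 0.3606]
orientation: [30.1, 65.0, -17.7]
force: [-0.7, 1.0, -1.4]
opening: 0.0269
[-0.7280653   0.96014644 -1.36953989] -0.8242168176707283 [0.83063973 1.60495957 0.1399219 ]
n 1 d [ 0.006  -0.0001  0.0004] w [-0.03 -0.04 -0.01] | total d [ 0.006  -0.0001  0.0004] w [-0.03 -0.04 -0.01]
```

h is about 26 mm and the mouth is already over the thread, with only small side forces. Continuing down until it stops.

```bash
python3 -m inch '[0.004,0,0,0,0,0,0,0.003,0,0,0,0,0,0,0,0,0,0,0,0,0]'
python3 - <<'E'
from tgt import *
from plant import ctrl
o=ctrl.get_obs();print(o['force'],o['force']@n,o['moment'])
rows(o,*nut_goal(.015,60))
E
```

```text
clock: 17.42
tool_pos: [0.4814, 0.1584, 0.3537]
orientation: [30.1, 65.0, -17.7]
force: [-0.8, 0.6, -2.2]
opening: 0.0268
[-0.81470847  0.59816344 -2.16983373] -1.5614307066715112 [0.92621501 1.64484609 0.15306895]
n 1 d [ 0.0035 -0.0001  0.0004] w [-0.03 -0.04 -0.  ] | total d [ 0.0035 -0.0001  0.0004] w [-0.03 -0.04 -0.  ]
```

```bash
python3 -m inch '[0.003,0,0,0,0,0,0,0,0,0,0,0,0,0]'
python3 - <<'E'
from tgt import *
from plant import ctrl
o=ctrl.get_obs();print(o['force'],o['force']@n,o['moment'],o['joint_pos'][5])
rows(o,*nut_goal(.010,60))
E
```

```text
clock: 17.68
tool_pos: [0.4824, 0.1581, 0.3522]
orientation: [30.2, 64.9, -17.6]
force: [-6.5, 3.6, -0.0]
opening: 0.0266
[-6.48846548  3.56396663 -0.03581609] 3.0388529716580757 [1.39462719 3.52710582 0.07607238] 146.46764915936856
n 1 d [ 0.0067 -0.0002  0.0002] w [-0.04  0.01 -0.1 ] | total d [ 0.0067 -0.0002  0.0002] w [-0.04  0.01 -0.1 ]
```

```bash
python3 -m inch '[0.0003,0,0,10,0,0,0,0.00045,0,0,10,0,0,0,0.00045,0,0,10,0,0,0,0.00045,0,0,10,0,0,0,0.00045,0,0,10,0,0,0,0,0,0,0,0,0,0]'
python3 - <<'E'
from tgt import *
from plant import ctrl
o=ctrl.get_obs();print(o['force'],o['force']@n,o['moment'],o['joint_pos'][5])
rows(o,*nut_goal(.0145,15))
E
```

```text
clock: 18.42
tool_pos: [0.4832, 0.1578, 0.3513]
orientation: [81.9, 64.9, -17.4]
force: [0.4, 1.2, -1.8]
opening: 0.0267
[ 0.44532089  1.18024854 -1.77526743] -1.6356509866437503 [0.49177847 1.38146034 0.02272696] 94.74395240586179
n 1 d [ 0.001   0.0021 -0.0011] w [-6.53 -0.14 -0.18] | total d [ 0.001   0.0021 -0.0011] w [-6.53 -0.14 -0.18]
```

```bash
cat > nutlook.py <<'E'
from tgt import *
from plant import ctrl
import sys
o=ctrl.get_obs();w=ctrl.snapshot("wrist");nm=sys.argv[1];pickle.dump((w,o),open(nm+'.pkl','wb'));crop(w,200,120,240,180,3,f'pics/{nm}.png')
R0=rpy(o['orientation']);p0=o['tool_pos'];Q=((cloud(w,o)-p0)@R0).reshape(-1,3)
A=Q[(abs(Q[:,1])<.004)&(abs(Q[:,2])<.05)&(Q[:,0]>.14)&(Q[:,0]<.21)]
top=A[(A[:,2]>-.014)&(A[:,2]<.0)&(A[:,0]<.18)]
print('wing end z',[A[abs(A[:,0]-x)<.002][:,2].min().round(4) for x in(.151,.159,.167)],'hub/wing top x',np.percentile(A[A[:,2]<-.018][:,0],[2,10,50]).round(4))
print('TCP h of tool at 0.198:',((p0+R0[:,0]*.198-S)@n).round(4),'lateral',((p0+R0[:,0]*.198-S)@np.stack([-xu,-yh],1)).round(4),'F',o['force'].round(1),'Fn',round(o['force']@n,2),'M',o['moment'].round(2),'j6',o['joint_pos'][5].round(1),'axis err',np.degrees(np.arccos(-R0[:,0]@n)).round(2))
P=(cloud(w,o).reshape(-1,3)-S)@np.stack([-xu,-yh,n],1);A=P[(np.hypot(P[:,0],P[:,1])<.078)&(np.hypot(P[:,0],P[:,1])>.03)&(abs(P[:,2]-.004)<.005)];print('plate top h',np.median(A[:,2]).round(4))
T=P[(np.hypot(P[:,0],P[:,1])<.035)&(P[:,2]>.045)&(P[:,2]<.08)];print('nut top h',np.percentile(T[:,2],[50,90,95,98]).round(4) if len(T) else None)
E
python3 nutlook.py w11
```

```text
wing end z [np.float64(-0.0288), np.float64(-0.0288), np.float64(-0.0288)] hub/wing top x [0.145  0.1457 0.1672]
TCP h of tool at 0.198: 0.0155 lateral [-0.0023  0.0027] F [ 0.4  1.2 -1.8] Fn -1.64 M [0.49 1.38 0.02] j6 94.7 axis err 0.23
plate top h 0.005
nut top h [0.0585 0.0685 0.0719 0.0749]
```

View pics/w11.png

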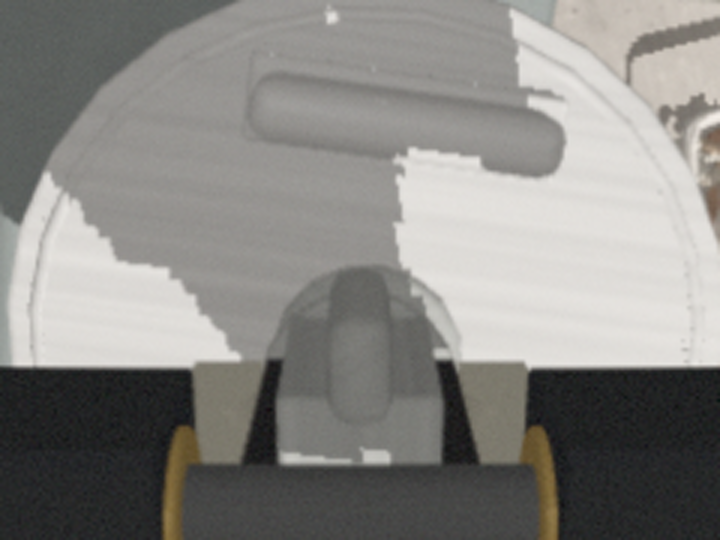

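```bash
python3 -m inch '[0.001,0.0012,-0.0005,10,0,0,0,0.0009,0.0012,-0.0002,10,0,0,0,0.0008,0.001,0,10,0,0,0,0.0006,0.0007,0,10,0,0,0,0,0,0,0,0,0,0]'
python3 nutlook.py w12
python3 - <<'E'
from tgt import *
from plant import ctrl
o=ctrl.get_obs()
rows(o,*nut_goal(.0145,-33))
E
```

```text
clock: 19.1
tool_pos: [0.4869, 0.1566, 0.3506]
orientation: [121.9, 64.8, -17.2]
force: [-2.3, 2.2, 0.2]
opening: 0.0264
wing end z [np.float64(-0.0293), np.float64(-0.0294), np.float64(-0.0292)] hub/wing top x [0.1448 0.1457 0.1687]
TCP h of tool at 0.198: 0.0132 lateral [0.001  0.0029] F [-2.3  2.2  0.2] Fn 1.37 M [1.06 1.71 0.26] j6 55.2 axis err 0.29
plate top h 0.005
nut top h [0.057  0.0698 0.0786 0.0797]
n 1 d [-0.0013  0.0008 -0.0016] w [ 1.68 -0.29 -0.01] | total d [-0.0013  0.0008 -0.0016] w [ 1.68 -0.29 -0.01]
```

```bash
python3 -m inch '[0.0007,0.0008,-0.0005,10,0,0,0,0.0006,0.0008,-0.0004,10,0,0,0,0.0006,0.0008,-0.0003,10,0,0,0,0.0006,0.0007,0,10,0,0,0,0.0006,0.0007,0,10,0,0,0,0,0,0,0,0,0,0]'
python3 nutlook.py w13
python3 - <<'E'
from tgt import *
from plant import ctrl
o=ctrl.get_obs()
rows(o,*nut_goal(.010,-83))
E
```

```text
clock: 19.9
tool_pos: [0.4882, 0.1534, 0.3493]
orientation: [172.0, 64.9, -17.1]
force: [-1.0, 1.7, 0.2]
opening: 0.0268
wing end z [np.float64(-0.0299), np.float64(-0.0299), np.float64(-0.0299)] hub/wing top x [0.1448 0.1457 0.1691]
TCP h of tool at 0.198: 0.0111 lateral [0.0022 0.0003] F [-1.   1.7  0.2] Fn 0.8 M [1.08 1.68 0.21] j6 5.4 axis err 0.31
plate top h 0.0048
nut top h [0.0565 0.071  0.0775 0.0781]
n 1 d [ 0.0011 -0.0008 -0.0019] w [ 1.7  -0.15  0.26] | total d [ 0.0011 -0.0008 -0.0019] w [ 1.7  -0.15  0.26]
```

```bash
python3 -m inch '[0.0008,0.0005,-0.0006,10,0,0,0,0.0006,0.0005,-0.0006,10,0,0,0,0.0006,0.0006,-0.0003,10,0,0,0,0.0006,0.0006,0,10,0,0,0,0.0006,0.0006,0,10,0,0,0,0,0,0,0,0,0,0]'
python3 nutlook.py w14
python3 - <<'E'
from tgt import *
from plant import ctrl
o=ctrl.get_obs()
rows(o,*nut_goal(.008,-135))
E
```

```text
clock: 20.7
tool_pos: [0.4876, 0.1505, 0.3469]
orientation: [-138.2, 64.9, -16.9]
force: [-1.5, 2.3, -0.4]
opening: 0.0267
wing end z [np.float64(-0.0301), np.float64(-0.0302), np.float64(-0.0303)] hub/wing top x [0.145  0.1457 0.1665]
TCP h of tool at 0.198: 0.0088 lateral [ 0.0015 -0.0024] F [-1.5  2.3 -0.4] Fn 0.58 M [1.16 1.59 0.29] j6 -44.3 axis err 0.37
plate top h 0.0047
nut top h [0.0559 0.0732 0.0753 0.0761]
n 1 d [ 0.0008 -0.0017 -0.0003] w [4.11 0.19 0.31] | total d [ 0.0008 -0.0017 -0.0003] w [4.11 0.19 0.31]
```

View pics/w14.png

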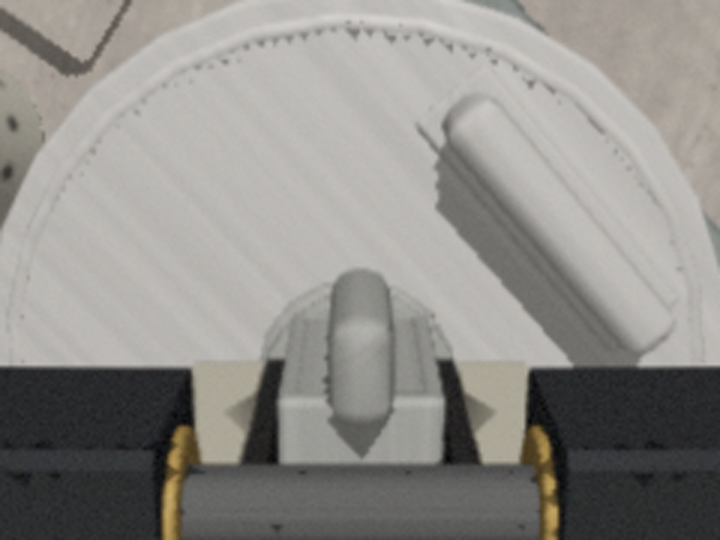

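```bash
python3 -m inch '[0.0006,0.0001,0,10,0,0,0,0.0006,0.0002,0,10,0,0,0,0.0006,0.0003,0,10,0,0,0,0.0006,0.0004,0,10,0,0,0,0,0,0,0,0,0,0]'
python3 nutlook.py w15
python3 - <<'E'
from tgt import *
from plant import ctrl
o=ctrl.get_obs();R0=rpy(o['orientation']);print('M about n',o['moment']@n, (R0.T@o['moment']).round(3))
rows(o,*nut_goal(.0055,-175))
E
```

```text
clock: 21.38
tool_pos: [0.4864, 0.1498, 0.3445]
orientation: [-98.8, 64.9, -17.0]
force: [-1.1, 2.8, 1.9]
opening: 0.0264
wing end z [np.float64(-0.03), np.float64(-0.0302), np.float64(-0.0304)] hub/wing top x [0.145  0.1457 0.1647]
TCP h of tool at 0.198: 0.007 lateral [-0.0005 -0.0034] F [-1.1  2.8  1.9] Fn 2.48 M [1.27 1.66 0.3 ] j6 -84.2 axis err 0.36
plate top h 0.0043
nut top h [0.0551 0.0728 0.0737 0.0757]
M about n -0.09525734621607532 [ 0.11  -1.175  2.193]
n 1 d [ 0.0015 -0.0011  0.0008] w [4.6  0.34 0.1 ] | total d [ 0.0015 -0.0011  0.0008] w [4.6  0.34 0.1 ]
```

```bash
python3 -m inch '[0.0005,0.0003,0,10,0,0,0,0.0005,0.0003,0,10,0,0,0,0,0,0,0,0,0,0]'
python3 nutlook.py w16
python3 - <<'E'
from tgt import *
from plant import ctrl
for f in('w11','w12','w13','w14','w15','w16'):
    w,o=pickle.load(open(f+'.pkl','rb'));R0=rpy(o['orientation']);print(f,(R0.T@o['moment']).round(3),(R0.T@o['force']).round(2))
E
```

```text
clock: 21.8
tool_pos: [0.4856, 0.1498, 0.3434]
orientation: [-79.1, 65.0, -17.0]
force: [-3.1, 2.8, 2.8]
opening: 0.0265
wing end z [np.float64(-0.0299), np.float64(-0.0297), np.float64(-0.0298)] hub/wing top x [0.145  0.1458 0.1649]
TCP h of tool at 0.198: 0.0063 lateral [-0.0017 -0.0036] F [-3.1  2.8  2.8] Fn 4.11 M [1.28 1.92 0.19] j6 -104.1 axis err 0.36
plate top h 0.0037
nut top h [0.0547 0.0723 0.0732 0.0756]
w11 [ 0.003  0.267 -1.442] [ 1.64 -0.5  -1.34]
w12 [-0.019 -0.552 -1.956] [-1.37 -2.84  0.14]
w13 [ 0.034 -1.82  -0.835] [-0.79 -1.44  1.04]
w14 [ 0.008 -1.856  0.714] [-0.57  0.08  2.77]
w15 [ 0.037 -1.082  1.816] [-2.47  0.55  2.44]
w16 [ 0.108 -0.254  2.295] [-4.1   2.56  1.35]
```

```bash
python3 -m inch '[0.0004,0.0003,0,8,0,0,0,0.0004,0.0003,0,8,0,0,0,0,0,0,0,0,0,0]'
python3 nutlook.py w17
python3 - <<'E'
from tgt import *
for f in('w17',):
    w,o=pickle.load(open(f+'.pkl','rb'));R0=rpy(o['orientation']);print(f,(R0.T@o['moment']).round(3),(R0.T@o['force']).round(2))
E
```

```text
clock: 22.22
tool_pos: [0.4851, 0.1501, 0.3425]
orientation: [-63.3, 65.0, -16.9]
force: [-3.3, 2.2, 3.8]
opening: 0.0268
wing end z [np.float64(-0.0297), np.float64(-0.0296), np.float64(-0.0296)] hub/wing top x [0.145  0.1458 0.1667]
TCP h of tool at 0.198: 0.0058 lateral [-0.0026 -0.0034] F [-3.3  2.2  3.8] Fn 5.11 M [1.12 2.25 0.15] j6 -119.9 axis err 0.38
plate top h 0.0033
nut top h [0.0544 0.0718 0.0726 0.0761]
w17 [0.043 0.715 2.415] [-5.1   2.18  0.19]
```

View pics/w17.png

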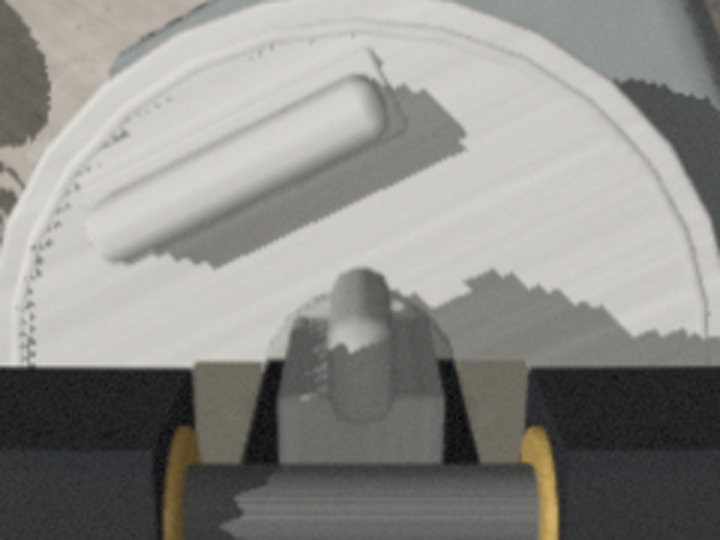

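```bash
python3 -m inch '[0.0004,0.0003,0,10,0,0,0,0,0,0,0,0,0,0]'
python3 nutlook.py w18
python3 - <<'E'
from tgt import *
for f in('w18',):
    w,o=pickle.load(open(f+'.pkl','rb'));R0=rpy(o['orientation']);print(f,(R0.T@o['moment']).round(3),(R0.T@o['force']).round(2))
E
```

```text
clock: 22.52
tool_pos: [0.4851, 0.1505, 0.3422]
orientation: [-53.5, 65.0, -16.8]
force: [-4.4, 3.0, 3.3]
opening: 0.0266
wing end z [np.float64(-0.0294), np.float64(-0.0296), np.float64(-0.0295)] hub/wing top x [0.145  0.1457 0.1702]
TCP h of tool at 0.198: 0.0056 lateral [-0.0029 -0.003 ] F [-4.4  3.   3.3] Fn 5.17 M [1.4  2.48 0.2 ] j6 -129.8 axis err 0.41
plate top h 0.0031
nut top h [0.0543 0.0716 0.0725 0.0761]
w18 [0.087 1.133 2.623] [-5.16  3.53 -0.59]
```

```bash
python3 -m inch '[0,0,0,0,0,0,0.044,0,0,0,0,0,0,0.044,0,0,0,0,0,0,0.044,-0.01,0,0,0,0,0,0.044,-0.03,0,0,0,0,0,0.044,-0.04,0,0,0,0,0,0.044,-0.04,0,0,0,0,0,0.044,0,0,0,0,0,0,0.044]'
python3 nutlook.py w19
python3 - <<'E'
from tgt import *
from plant import ctrl
w,o=pickle.load(open('w19.pkl','rb'));cv2.imwrite('pics/w19.png',w['color'][:,:,::-1])
s=ctrl.snapshot("scene");pickle.dump((s,o),open('s19.pkl','wb'));crop(s,200,100,130,120,6,'pics/s19.png')
for x,oo in((w,o),(s,o)):
    Q=(cloud(x,oo).reshape(-1,3)-S)@np.stack([-xu,-yh,n],1)
    r=np.hypot(Q[:,0],Q[:,1]);A=Q[(r<.078)&(r>.024)&(abs(Q[:,2]-.003)<.006)];B=A
    for i in range(8):
        k=np.linalg.lstsq(np.c_[B[:,:2],np.ones(len(B))],B[:,2],rcond=None)[0];B=A[abs(A[:,2]-np.c_[A[:,:2],np.ones(len(A))]@k)<.002]
    T=Q[(r<.036)&(Q[:,2]>.03)&(Q[:,2]<.07)]
    print('plate h',k[2],'tilt',np.degrees(k[:2]),'nut top',np.percentile(T[:,2],[50,95,99]) if len(T) else 0,T.mean(0) if len(T) else 0)
E
```

```text
clock: 23.58
tool_pos: [0.4344, 0.1646, 0.4555]
orientation: [-54.5, 65.2, -17.3]
force: [0.2, -0.1, 0.3]
opening: 0.044
plate h 0.003839651709755504 tilt [-0.06137465  0.1608642 ] nut top [0.0487677  0.05849823 0.05932438] [-0.0017986  -0.00327291  0.0502259 ]
plate h 0.004198739985736591 tilt [-0.01090088  0.29327814] nut top [0.04808473 0.05817981 0.05946753] [ 0.00041397 -0.00868112  0.04638615]Traceback (most recent call last):
  File "nutlook.py", line 8, in <module>
    print('wing end z',[A[abs(A[:,0]-x)<.002][:,2].min().round(4) for x in(.151,.159,.167)],'hub/wing top x',np.percentile(A[A[:,2]<-.018][:,0],[2,10,50]).round(4))
                        ~~~~~~~~~~~~~~~~~~~~~~~~~~~~~~^^
    return umr_minimum(a, axis, None, out, keepdims, initial, where)
ValueError: zero-size array to reduction operation minimum which has no identity
```

View pics/w19.png

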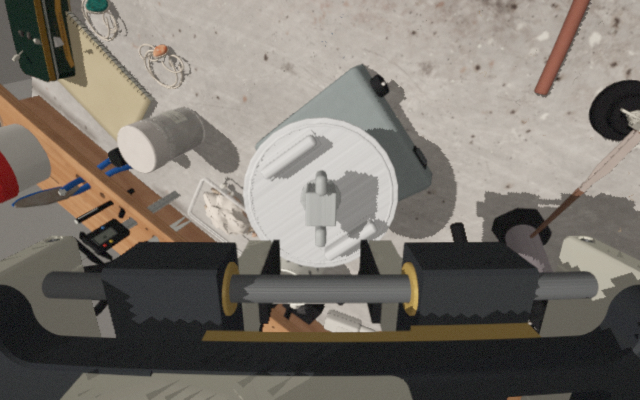

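View pics/s19.png

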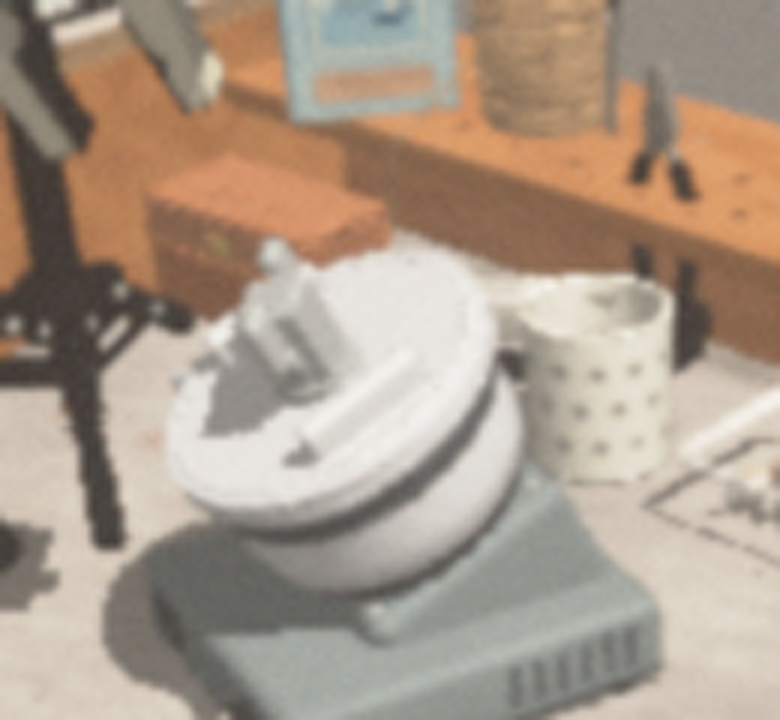

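The wing nut stands on the cover, and the cover looks square. The two cameras disagree on how far the seal was squeezed (0.9 and 2.8 mm of drop), so I'll compare the fixed camera's pixels directly.

Run:
```python
from tgt import *
a,oa=pickle.load(open('s6.pkl','rb'));b,ob=pickle.load(open('s19.pkl','rb'))
ax=np.stack([-xu,-yh,n],1);A=(cloud(a)-S)@ax;B=(cloud(b)-S)@ax
r=np.hypot(A[...,0],A[...,1]);rb=np.hypot(B[...,0],B[...,1])
m=(abs(A[...,2]-.005)<.006)&(abs(B[...,2]-.004)<.006)&(r<.074)&(rb<.074)&(r>.022)
# exclude grips vicinity
m&=~((abs(abs(A[...,1])-.052)<.012)&(abs(A[...,0])<.036))
for lab,mm in(('all',m),('down',m&(A[...,0]<-.02)),('up',m&(A[...,0]>.02)),('y-',m&(A[...,1]<-.0)),('y+',m&(A[...,1]>0))):
    d=(B-A)[...,2][mm];print(lab,mm.sum(),np.median(A[...,2][mm]).round(5),np.median(B[...,2][mm]).round(5),'diff mean',d.mean().round(5),'med',np.median(d).round(5),'se',(d.std()/np.sqrt(len(d))).round(5))
# control: drum/base/bench region unchanged
dz=(b['depth']-a['depth']);reg=np.zeros_like(m);reg[180:230,225:310]=1
k=reg&(a['depth']>0)&(b['depth']>0)&(abs(dz)<.01);print('control',dz[k].mean(),k.sum())
```

```text
all 761 0.005 0.00415 diff mean -0.00083 med -0.0008 se 5e-05
down 371 0.00499 0.0042 diff mean -0.00084 med -0.00081 se 7e-05
up 334 0.00501 0.00413 diff mean -0.00078 med -0.00077 se 7e-05
y- 415 0.0049 0.00405 diff mean -0.00082 med -0.00078 se 6e-05
y+ 346 0.00515 0.00422 diff mean -0.00084 med -0.00081 se 7e-05
control 5.2178013e-05 4206
```

Run:
```python
from tgt import *
from plant import ctrl
o=ctrl.get_obs();w18,o18=pickle.load(open('w18.pkl','rb'))
Rg=rpy(o18['orientation']);p=o18['tool_pos']+Rg[:,0]*.159
rows(o,p,Rg,n=1);rows(o,p-Rg[:,0]*.03,Rg,n=1)
```

```text
n 1 d [0.1221 0.0005 0.0028] w [ 0.57 -0.53 -0.02] | total d [0.1221 0.0005 0.0028] w [ 0.57 -0.53 -0.02]
n 1 d [0.0921 0.0005 0.0026] w [ 0.57 -0.53 -0.02] | total d [0.0921 0.0005 0.0026] w [ 0.57 -0.53 -0.02]
```

```bash
python3 -m inch '[0.045,0.0003,0.003,0.6,-0.5,0,0.044,0.045,0.0002,0.0025,0,0,0,0.044,0,0,0,0,0,0,0.044]'
python3 - <<'E'
from tgt import *
from plant import ctrl
o=ctrl.get_obs();w18,o18=pickle.load(open('w18.pkl','rb'));print(o['force'])
Rg=rpy(o18['orientation']);p=o18['tool_pos']+Rg[:,0]*.159+Rg[:,2]*.003
rows(o,p,Rg,n=1)
E
python3 nutlook.py w20
```

```text
clock: 24.05
tool_pos: [0.475, 0.1558, 0.3689]
orientation: [-53.7, 65.1, -16.9]
force: [-0.7, 0.4, 0.9]
opening: 0.044
[-0.71385134  0.36279181  0.88947296]
n 1 d [ 0.0289 -0.0004  0.0006] w [ 0.03 -0.12 -0.1 ] | total d [ 0.0289 -0.0004  0.0006] w [ 0.03 -0.12 -0.1 ]Traceback (most recent call last):
  File "nutlook.py", line 8, in <module>
    print('wing end z',[A[abs(A[:,0]-x)<.002][:,2].min().round(4) for x in(.151,.159,.167)],'hub/wing top x',np.percentile(A[A[:,2]<-.018][:,0],[2,10,50]).round(4))
                        ~~~~~~~~~~~~~~~~~~~~~~~~~~~~~~^^
    return umr_minimum(a, axis, None, out, keepdims, initial, where)
ValueError: zero-size array to reduction operation minimum which has no identity
```

View pics/w20.png

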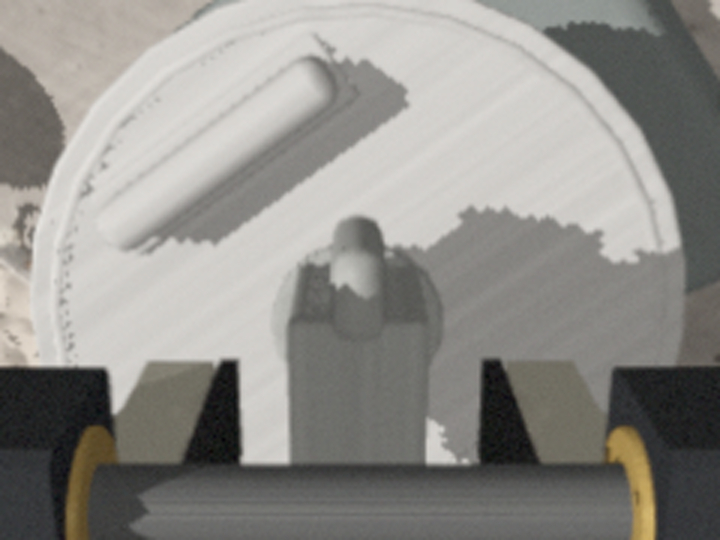

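The nut sits centred and aligned between the fingers. I'll go down, grip it and turn about 30° more.

```bash
python3 -m inch '[0.015,0,0.0004,0,0,0,0.044,0.0135,0,0,0,0,0,0.044,0,0,0,0,0,0,0,0,0,0,0,0,0,0,0,0,0,0,0,0,0,0,0,0,0,0,0,0]'
python3 nutlook.py w21;python3 -c "
from tgt import *
w,o=pickle.load(open('w21.pkl','rb'));R0=rpy(o['orientation']);print((R0.T@o['moment']).round(3),(R0.T@o['force']).round(2))"
```

```text
clock: 24.85
tool_pos: [0.4867, 0.1543, 0.3494]
orientation: [-52.8, 64.8, -16.1]
force: [8.8, -0.4, -9.3]
opening: 0.0267
wing end z [np.float64(-0.0352), np.float64(-0.0359), np.float64(-0.036)] hub/wing top x [0.1502 0.1508 0.1578]
TCP h of tool at 0.198: 0.0119 lateral [0.001  0.0023] F [ 8.8 -0.4 -9.3] Fn -11.98 M [ 0.38 -0.25  0.13] j6 -129.0 axis err 0.75
plate top h 0.0039
nut top h [0.0529 0.0702 0.0782 0.0788]
[ 0.069 -0.437  0.161] [12.02 -1.75  3.93]
```

```bash
python3 -m inch '[0.002,-0.0005,-0.0005,8,0,0,0,0.001,-0.0005,-0.0005,8,0,0,0,0.0006,-0.0004,0,8,0,0,0,0,0,0,0,0,0,0]'
python3 nutlook.py w22;python3 -c "
from tgt import *
w,o=pickle.load(open('w22.pkl','rb'));R0=rpy(o['orientation']);print((R0.T@o['moment']).round(3),(R0.T@o['force']).round(2))"
```

```text
clock: 25.4
tool_pos: [0.4874, 0.153, 0.3488]
orientation: [-27.9, 64.7, -15.7]
force: [5.2, 0.9, -8.7]
opening: 0.0264
wing end z [np.float64(-0.0348), np.float64(-0.0356), np.float64(-0.0357)] hub/wing top x [0.1502 0.1508 0.1575]
TCP h of tool at 0.198: 0.011 lateral [0.0021 0.0019] F [ 5.2  0.9 -8.7] Fn -9.85 M [1.16 0.58 0.27] j6 -153.8 axis err 0.94
plate top h 0.003
nut top h [0.0524 0.0699 0.0773 0.0779]
[0.17  0.312 1.28 ] [9.89 1.77 1.54]
```

View pics/w22.png

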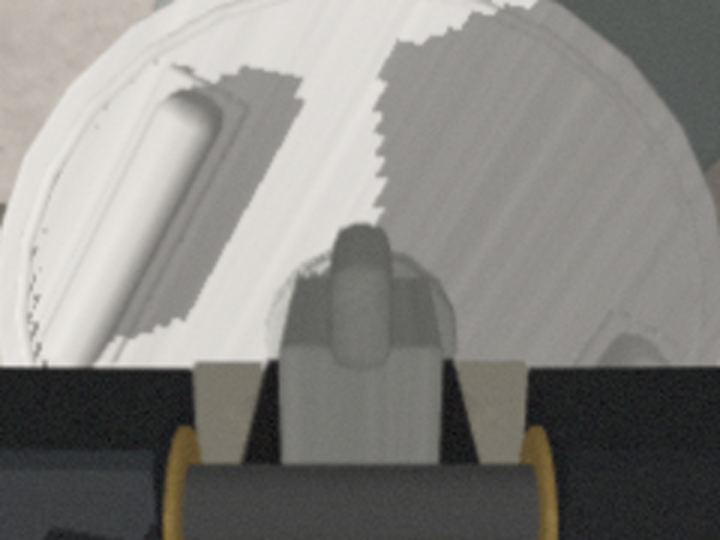

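```bash
python3 -m inch '[0.001,-0.0003,0,7,0,0,0,0,0,0,0,0,0,0]'
python3 nutlook.py w23;python3 -c "
from tgt import *
w,o=pickle.load(open('w23.pkl','rb'));R0=rpy(o['orientation']);print((R0.T@o['moment']).round(3),(R0.T@o['force']).round(2))"
python3 -m inch '[0,0,0,0,0,0,0.044,0,0,0,0,0,0,0.044,0,0,0,0,0,0,0.044,-0.01,0,0,0,0,0,0.044,-0.03,0,0,0,0,0,0.044,-0.04,0,0,0,0,0,0.044,-0.04,0,0,0,0,0,0.044,0,0,0,0,0,0,0.044]'
python3 - <<'E'
from tgt import *
from plant import ctrl
o=ctrl.get_obs();b=ctrl.snapshot("scene");pickle.dump((b,o),open('s24.pkl','wb'));crop(b,200,100,130,120,6,'pics/s24.png')
w=ctrl.snapshot("wrist");cv2.imwrite('pics/w24.png',w['color'][:,:,::-1])
a,oa=pickle.load(open('s6.pkl','rb'));c,_=pickle.load(open('s19.pkl','rb'))
ax=np.stack([-xu,-yh,n],1);A=(cloud(a)-S)@ax;C=(cloud(c)-S)@ax
r=np.hypot(A[...,0],A[...,1]);B=(cloud(b)-S)@ax
m=(abs(A[...,2]-.005)<.006)&(abs(B[...,2]-.003)<.006)&(r<.072)&(r>.022)&~((abs(abs(A[...,1])-.052)<.012)&(abs(A[...,0])<.036))
print(m.sum(),'vs s6',np.median((B-A)[...,2][m]),'vs s19',np.median((B-C)[...,2][m&(abs(C[...,2]-.004)<.006)]))
for l,mm in(('down',m&(A[...,0]<-.02)),('up',m&(A[...,0]>.02)),('y-',m&(A[...,1]<0)),('y+',m&(A[...,1]>0))): print(l,np.median((B-A)[...,2][mm]))
E
```

```text
clock: 25.7
tool_pos: [0.4877, 0.1528, 0.3486]
orientation: [-21.2, 64.7, -15.7]
force: [0.9, 2.7, -6.2]
opening: 0.0268
wing end z [np.float64(-0.0352), np.float64(-0.0355), np.float64(-0.0356)] hub/wing top x [0.1501 0.1508 0.158 ]
TCP h of tool at 0.198: 0.0106 lateral [0.0025 0.0018] F [ 0.9  2.7 -6.2] Fn -5.63 M [1.33 1.75 0.16] j6 -160.6 axis err 0.97
plate top h 0.0027
nut top h [0.0523 0.0699 0.0769 0.0776]
[0.201 1.613 1.486] [ 5.66  3.57 -1.32]
clock: 26.75
tool_pos: [0.4362, 0.1668, 0.464]
orientation: [-21.4, 64.7, -15.5]
force: [-0.2, 0.5, -1.1]
opening: 0.0439
685 vs s6 -0.0017100063300437263 vs s19 -0.0008206725115675634
down -0.0016829632476137993
up -0.0016240429212701847
y- -0.0017585726372262404
y+ -0.0016217624730331416
```

View pics/s24.png

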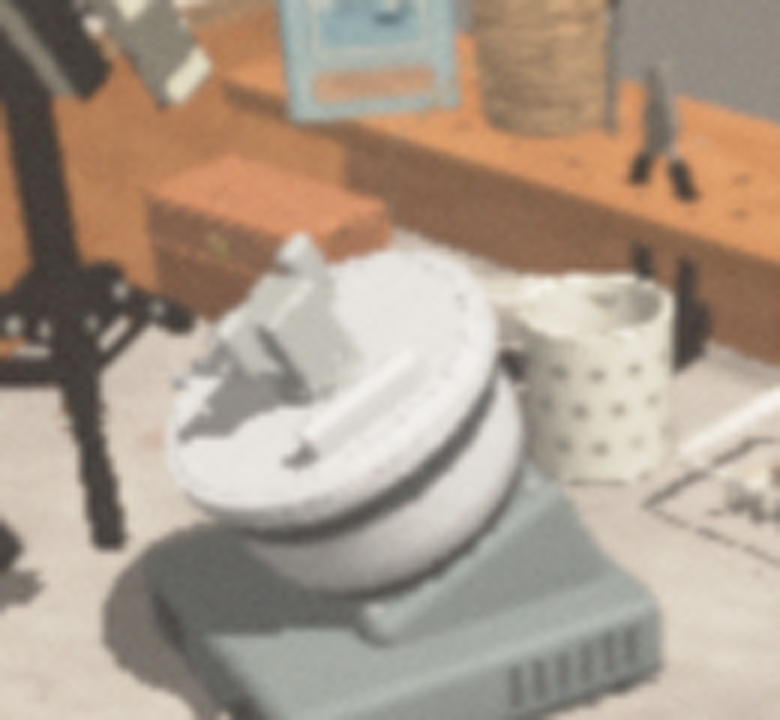

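View pics/w24.png

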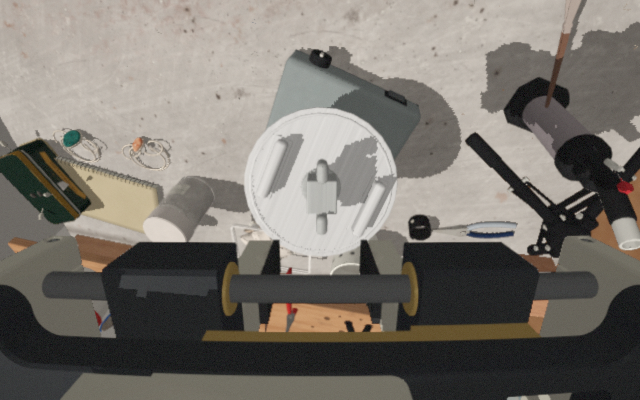

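Run:
```python
from tgt import *
from plant import ctrl
b=ctrl.snapshot("scene");a=pickle.load(open('scene0.pkl','rb'));t=ctrl.snapshot("top");t0=pickle.load(open('top0.pkl','rb'))
def d(x,y,u,v,w=18):
    p=x['color'][v-w:v+w,u-w:u+w].astype(int);q=y['color'][v-w:v+w,u-w:u+w].astype(int);return abs(p-q).mean().round(1)
print('scene jar,orange,teal',[d(a,b,*q) for q in((368,200),(372,240),(421,261))],'top jar,orange,teal,clamp',[d(t0,t,*q) for q in((310,130),(335,162),(385,160),(183,282))])
o=ctrl.get_obs();print(o['clock'],o['force'])
cv2.imwrite('pics/t25.png',t['color'][:,:,::-1])
```

```text
scene jar,orange,teal [np.float64(1.8), np.float64(1.7), np.float64(1.9)] top jar,orange,teal,clamp [np.float64(2.8), np.float64(3.1), np.float64(2.9), np.float64(2.8)]
26.95 [-0.56580374  0.91562255  0.08876115]
```

View pics/t25.png

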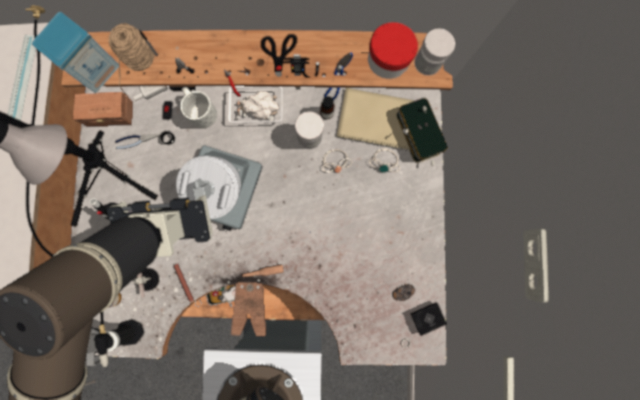

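```bash
python3 -c "
from plant import ctrl
print(ctrl.close_job())"
```

```text
the job is handed in; nothing more can be done
None
```

The tumbler is closed and the job is handed in at about 27 s of the 72 s allowed. The cover sits on the drum with the stud through its hole. The wing nut is wound down clockwise onto the cover, and the gripper is open and clear of everything.

**Last checks**
- **Cover:** it sits within about 0.3° of square. The fixed camera shows it dropped 1.7 mm evenly from where it lay under its own weight.
- **Seal:** that puts the squeeze at about 2.2 mm, above the 1.4 mm needed but slightly under the 2.5 mm called snug. I read about 0.2 N m on the nut at the end, which fits.
- **Other things:** the jar, both bangles and the ring clamp match the first pictures.

**What disagreed**
- **Tightening:** after the first pass the wrist camera suggested over 2 mm of squeeze, but the fixed camera showed only about 1.3 mm. I gripped the nut again and turned it about 31° more. That second turn lowered the cover only 0.8 mm, where the thread should give 1.4 mm, so the squeeze is an estimate good to a few tenths of a millimetre.
- **Grip offset:** the nut sat about 3 mm off centre in the fingers. I allowed for it by turning about the nut's own axis.
- **Contact force:** while reaching for the cover, the fingertips pressed on its plate with about 35 N at one point, and I backed off before gripping.

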